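# Clear the thin blanks, set the stop and load the tall ones

### The arm

A 7-joint arm with a two-finger parallel gripper is mounted at the origin on a cart in front of the work surface, level with it; the furniture and walls round the work are solid. World frame = base frame: x ahead of the robot, y to its left, z up, the work surface at z = 0. Lengths are in mm, angles in rad, forces in N, time in s.
With the tool pointing down it reaches from about 375 to 925 mm from the base axis. Payload 3.1 kg.
Tool frame: the origin (TCP) lies midway between the tips of the shut fingers; the grasp point (between the pads) lies 19 mm behind it; z points along the fingers, y is the line along which they close (so a half turn about z gives the same grasp; the last joint's range is limited). The gripper opens to 85 mm and grips with 20 to 120 N. Pads are 22 mm wide; open, the fingers measure 114 mm over their backs; the gripper's body (76 mm by 85 mm) begins 54 mm behind the grasp point. The pads swing forward as they close: fully open they stand 13 mm farther back than shut.
Start: joints at [-1.204, 0.383, 0.044, 1.598, -0.018, 1.161, -0.05], TCP at [291.338, 581.055, 231.269] pointing down, gripper open.
Joint ranges: [-2.61, 2.61], [-0.41, 2.15], [-1.48, 1.57], [0, 2.5], [-1.57, 4.71], [0.05, 1.97], [-2.85, 2.85]. Speed limits (rad/s): [2.79, 2.79, 3.14, 3.14, 3.14, 3.14, 3.14].

### API

Orientations are given as a 3x3 rotation matrix whose columns are the frame's x, y, z axes.
In Python, from rig import ctrl gives the robot as it stands.
- The arm moves only by the shell command python3 -m handwheel 'ROWS' [FORCE]. ROWS is text: rows parted by semicolons, each of 7 numbers parted by spaces: the turn, a rotation vector about the tool's x, y, z in rad, then the shift along the tool's x, y, z in cm, then the closure, from 0 (fully open) to 1 (shut). In form: ax ay az tx ty tz hand; .... A call has 1 to 10 rows; each row shifts and turns the commanded pose from where the row before left it, along the tool's axes as they then stand; what a row does not reach is not made up. A row lasts 1/10 s, in which the tool goes at most 50 mm and 8.59 degrees, less where a joint would pass 70% of its speed; a pose out of reach is approached as far as the arm can. A call with a gripper value outside its range is refused whole. The fingers move at their own pace and stop on an object; FORCE is the grip in N (left out, the last holds). Time passes only in rows, so rows that do not move let the fingers close. It gives the time, the measured TCP pose, the force, the opening and the grip force at its end, in the units of the state.
- ctrl.get_state(): the state, without advancing time (a new reading comes with each control period).
- ctrl.camera(name): name is "scene" or "top" or "wrist"; returns a dict with "img" (400x640x3 uint8, blue, green, red), "K" (3x3 intrinsics, pixels), "rvec" (rotation vector, rad) and "tvec" (3), from world to camera coordinates, as OpenCV has them. Camera axes: x right, y down, z forward; pixel columns grow to the right and rows downward; lengths in mm; the calibration is good to about 2 mm. The wrist camera is an equidistant fisheye: a pixel r from the principal point sees the ray r / f radians off the axis. A picture is of the moment at which its call begins. There is no depth.
- ctrl.sign_off(): hands the job in; it is judged then, once.
The state is a dict: "time_s": time; "joints": joint angles; "dq": joint speeds; "joint_torque": joint torques, N m; "ee_pos": TCP position; "tool_rot": TCP orientation; "force": force on the tool from outside, world axes, zero at the start; "torque": the same for the moment, N m; "opening": opening from 0.0 (shut) to 1.0 (fully open); "grip_force": force on a finger pad.
Only numpy, scipy, OpenCV 4.12 (cv2) and the standard library are available. Lean on these libraries where they do the work, as an engineer would, in place of code of your own. Each camera call takes 0.05 s, during which the arm holds its last target. There are 200 camera calls.

### The job

Get the stop board ready for the next batch of cups: first put every thin blank, on the board or on the bench, into the scrap box, pushing the sprung flap in and holding it open until you have let the blank go inside. Then slide the stop collar along its bar until its tongue lines up with the brass index, and let go of it. Last, stand every tall blank in the trough in one closed-up row against the tongue, on the long free side to the left, without shifting the stop or disturbing the other things on the bench.

Things in the scene. Friction and masses are not known exactly. Their poses are not given: they have to be found in the camera images.
- thin_a: thin turning blank to scrap (thin and tall ones differ only in height; either kind may have a pencilled cross): a sawn, roughly octagonal, almost round piece of wood 58 to 63 across, 36 high; origin in the centre of its underside, z up through it. May be absent; starts on the board or the bench.
- thin_b: thin turning blank to scrap: like thin_a but 58 to 68 across (59 along its y axis), 36 high; origin in the centre of its underside. May be absent.
- thin_c: thin turning blank to scrap, same shape as thin_a, 36 high; origin in the centre of its underside. May be absent.
- thin_d: thin turning blank to scrap, same shape as thin_b, 36 high; origin in the centre of its underside. May be absent.
- tall_a: tall turning blank to keep: almost round, 60 to 68 across, 53 high; origin in the centre of its underside. May be absent.
- tall_b: tall turning blank to keep, the same shape as tall_a. May be absent.
- tall_c: tall turning blank to keep, the same shape as tall_a. May be absent.
- stop_board: fixed stop board, 185 (x) by 380 (y), on two cleats. Origin on the bench under the middle of its trough; x points away from the robot across the trough, y to the robot's left along it. The trough floor is 64 above the bench, between two lips 10 high with inner faces at x = -42 and +42; ends open at y = -170 and +210. The near lip (x -72 to -42) carries a steel rule.
- bar (a point): middle of the fixed stop bar, 12 in diameter, along the board's y behind the trough (board x = +85, y = +20, 28 above the trough floor), held by end brackets 44 high above the floor at y = -162 and +202 of the board.
- stop (a joint): slide of the stop collar along the bar, m: 0 at the right (-y) end, growing to the board's +y (left), travel 0 to 0.22. At 0 the tongue's middle is at y = -135 of the board. About 5 N of friction; it stays where it is left.
- stop_tip (a point): near end of the collar's tongue, mid-thickness: the point to line up with the index along the board's y. Axes as the board's. The tongue is a flat bar, 12 thick along y, from the collar across the trough to board x = -57, 17 to 39 above the trough floor; its left face, against which the row stands, is 6 to the left of this point.
- stop_tab (a point): top centre of the collar's grip tab, an upright steel plate over the bar, 16 thick along the board's y, 30 along x, free from 43 to 86 above the trough floor. Grip it from above across the 16.
- index: fixed brass index clip on the near lip; origin in its middle, axes as the board's. The stop is set when stop_tip has the same y (along the board) as this. Always to the left of where the collar starts.
- scrap_box: fixed hollow plywood scrap box, 180 (x) by 200 (y), rim 6 more. Origin on the bench under its centre; -x is its front, to the robot; y along the hinge. Its top slopes 30 degrees down to the front: 308 high at the back, 193 at the front. Slot in the slope, 172 wide (y): far edge (hinge) at x = +60, z = 285, near edge at x = -51, z = 221. Inner floor at z = 10, about 160 by 180.
- batten_low (a point): top middle of a flat batten fixed on the bench along x, partly under the board: 475 long, 78 wide, 28 high.
- batten_high (a point): top middle of a second fixed batten along x: 400 long, 98 wide, 42 high.
- slot (a point): middle of the closed flap, x = +5, z = 253 of the scrap box.
- flap (a joint): angle of the sprung aluminium flap that closes the slot, rad: 0 shut, flush in the slope; grows as its near edge is pushed down and in about the hinge at the slot's far edge, to 1.0 (hanging nearly straight down). Spring 0.3 N m shut, 0.4 open: a blank's weight does not open it; it shuts by itself. Held by fingertips 55 below the near edge, 70 before the hinge, it lets a blank fall.
- the_wedge: wooden wedge 88 x 43 x 26 lying on a flat batten, leave alone; origin under its middle.
- the_roll: abrasive roll 74 x 59 x 50 standing on the bench, leave alone; origin under its middle.
- the_tape: tape measure 89 x 80 x 32, leave alone; origin under its middle.
- the_spanner: spanner 62 x 151 x 8, leave alone; origin under its middle.
- the_hammer: hammer 272 x 106 x 25, leave alone; origin under its middle.
Mind the look-alikes: they are no part of the job. Leave any white look-alike of the tall_c alone.

How it is judged:
By the outcome, as a careful person would: the job done as asked, in the order asked, and still so for the second after the job is handed in, with the robot touching nothing.
Of thin_a, thin_b, thin_c, thin_d only 3 to 4 are there at a start; the rules pass over those that are not, and their reading is None.
Of tall_a, tall_b, tall_c only 2 to 3 are there at a start; the rules pass over those that are not, and their reading is None.
At some moment in a run one of thin_c, tall_a, tall_b, tall_c may be knocked a few centimetres aside while the robot is not near it.
It also fails if it takes over 210 s, if anything falls off the work surface, if the arm or the gripper's body presses on something with over 40 N, if the wrist force passes 120 N, or if a joint passes its speed limit or range.

## Working session

There is one attempt and no reset: what is moved stays moved. The work goes in short steps, Python scripts to look and compute and a shell command to move; the robot and the scene stay as the last step left them, time stands still between calls to the robot, and variables do not carry over. Pictures are saved under pics/ and viewed, at most 14 in all, crops included, and the job is handed in when it is done.

```bash
mkdir -p pics; ls
python3 - <<'E'
from rig import ctrl
import cv2
for n in("scene","top"):
    c=ctrl.camera(n);cv2.imwrite(f"pics/{n}0.png",c["img"]);print(n,c["K"],c["rvec"],c["tvec"])
s=ctrl.get_state();print(s["time_s"],s["tool_rot"],s["force"],s["opening"])
E
```

```text
pics
scene [[402.39277163   0.         324.97426678]
 [  0.         402.39277163 192.43460913]
 [  0.           0.           1.        ]] [ 1.00158214 -2.22689307  1.20766807] [ 547.95954944  285.71183308 1639.31436778]
top [[460.20998646   0.         316.30681319]
 [  0.         460.20998646 199.70383401]
 [  0.           0.           1.        ]] [ 2.00459947 -2.05152429  0.37493811] [ 238.00250217  595.52920916 1565.05382833]
0.1 [[-8.93946890e-01  4.48171793e-01 -1.00113181e-03]
 [ 4.48172898e-01  8.93944081e-01 -2.24371462e-03]
 [-1.10613751e-04 -2.45444185e-03 -9.99996982e-01]] [-0.49493799  0.35675    -0.09473617] 0.9973154846700744
```

View pics/scene0.png

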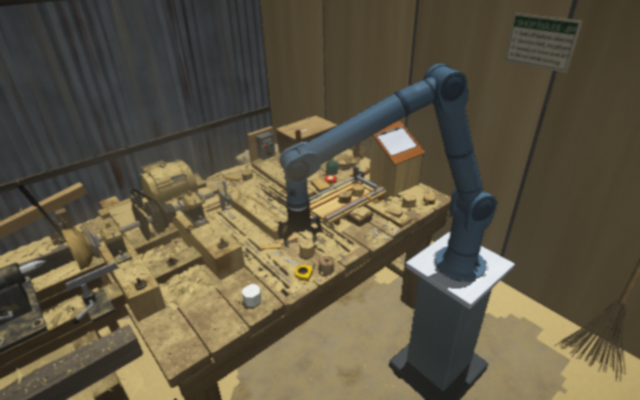

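View pics/top0.png

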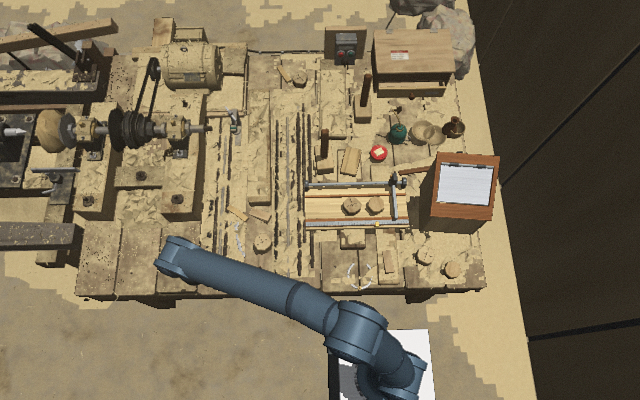

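```bash
cat > h.py <<'E'
import numpy as np,cv2
from rig import ctrl
def ray(c,u,v,fish=False):
    K=np.array(c["K"]);R=cv2.Rodrigues(np.array(c["rvec"],float))[0];t=np.array(c["tvec"],float).ravel()
    x=(u-K[0,2])/K[0,0];y=(v-K[1,2])/K[1,1]
    if fish:
        r=np.hypot(x,y);s=np.sin(r)/r if r>1e-9 else 1;d=np.array([x*s,y*s,np.cos(r)])
    else: d=np.array([x,y,1.])
    return -R.T@t,R.T@d
def at(c,u,v,z,fish=False):
    o,d=ray(c,u,v,fish);return o+d*(z-o[2])/d[2]
def px(c,P,fish=False):
    K=np.array(c["K"]);R=cv2.Rodrigues(np.array(c["rvec"],float))[0];t=np.array(c["tvec"],float).ravel()
    p=R@np.array(P,float)+t
    if fish:
        a=np.arctan2(np.hypot(p[0],p[1]),p[2]);n=np.hypot(p[0],p[1])+1e-12
        x,y=p[0]/n*a,p[1]/n*a
    else:x,y=p[:2]/p[2]
    return np.array([K[0,0]*x+K[0,2],K[1,1]*y+K[1,2]])
def tool(dx,dy,dz,s=None):
    "world shift mm -> tool axes cm"
    s=s or ctrl.get_state();return np.round(np.array(s["tool_rot"]).T@np.array([dx,dy,dz])/10,2)
def yaw(s=None):
    s=s or ctrl.get_state();R=np.array(s["tool_rot"]);return np.arctan2(R[1,1],R[0,1])
E
python3 - <<'E'
import cv2
a=cv2.imread("pics/top0.png")[140:300,225:505];cv2.imwrite("pics/topc.png",cv2.resize(a,None,fx=2.8,fy=2.8,interpolation=cv2.INTER_CUBIC))
a=cv2.imread("pics/scene0.png")[150:320,220:460];cv2.imwrite("pics/scenec.png",cv2.resize(a,None,fx=3.3,fy=3.3,interpolation=cv2.INTER_CUBIC))
E
```

```text
(no output)
```

View pics/topc.png

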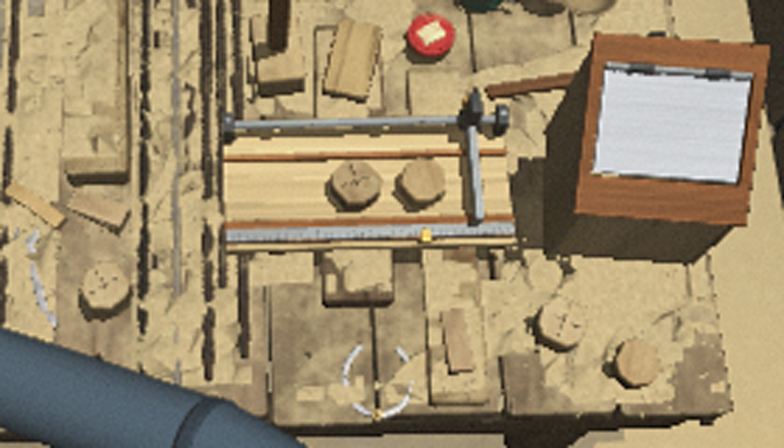

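View pics/scenec.png

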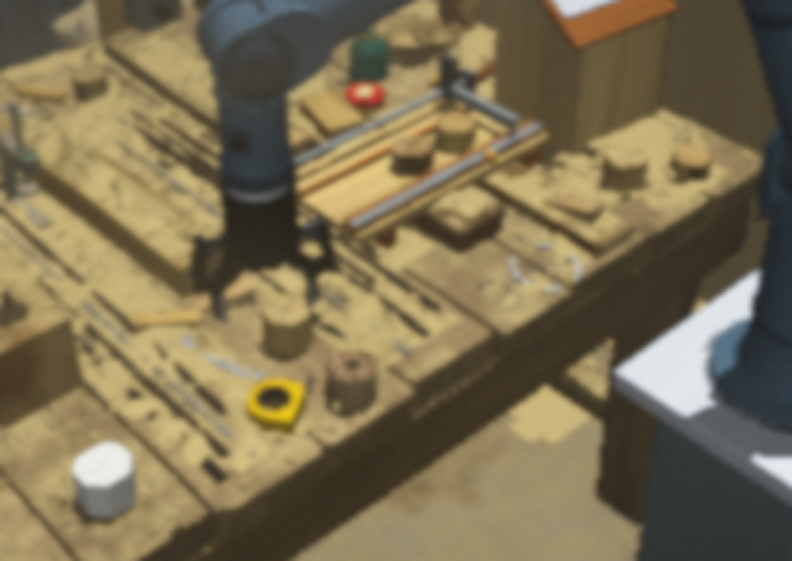

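Run:
```python
from h import *
ct=ctrl.camera("top");cs=ctrl.camera("scene")
P=dict(A=((354,181),(412,148)),B=((419,180),(456,121)),C=((103,283),(287,306)),D=((560,320),(624,155)),E=((636,357),(691,150)),F=((210,-180),(88,72)),tip=((476,219),(540,127)),tab=((473,97),(446,60)),wedge=((457,338),(577,203)),idx=((426,235),(490,155)))
for k,(t,s) in P.items():
    a,d=ray(ct,225+t[0]/2.8,140+t[1]/2.8);b,e=ray(cs,220+s[0]/3.3,150+s[1]/3.3)
    d/=np.linalg.norm(d);e/=np.linalg.norm(e)
    M=np.stack([d,-e],1);x=np.linalg.lstsq(M,b-a,rcond=None)[0]
    p,q=a+d*x[0],b+e*x[1];print(k,((p+q)/2).round(),np.linalg.norm(p-q).round(1))
# board corners at known z~74 lips; box corners rim
f=lambda u,v,z:at(ct,225+u/2.8,140+v/2.8,z).round(1)
print("lip near L,R",f(226,237,74),f(513,230,74)," bar brkt",f(228,126,100),f(502,120,100))
print("slot panel corners TL TR BR BL",f(606,68,285),f(752,76,285),f(738,184,221),f(594,174,221))
print("index",f(426,235,76),"tip",f(476,219,103),"tab",f(473,93,150))
```

```text
A [582.  95.  94.] 3.7
B [577.  12. 107.] 4.0
C [463. 424.  58.] 3.3
D [ 401. -164.   54.] 3.0
E [ 352. -259.   45.] 5.0
F [1183.  277.   41.] 7.1
tip [509. -68. 100.] 40.9
tab [676. -62. 142.] 7.3
wedge [381. -33.  41.] 8.5
idx [513.   4.  74.] 2.3
lip near L,R [517.6 264.6  74. ] [ 518.6 -109.4   74. ]  bar brkt [662.7 259.2 100. ] [ 663.1 -103.5  100. ]
slot panel corners TL TR BR BL [ 650.6 -192.4  285. ] [ 636.3 -364.1  285. ] [ 523.7 -352.6  221. ] [ 540.4 -181.3  221. ]
index [513.7   4.7  76. ] tip [525.3 -57.  103. ] tab [681.  -58.5 150. ]
```

```bash
python3 -m handwheel '0 0 -0.093 0 0 -3 0;0 0 -0.093 0 0 -3 0;0 0 -0.093 0 0 -3 0;0 0 -0.093 0 0 -3 0;0 0 -0.093 0 0 -3 0;0 0 0 -1 -4.6 0 0;0 0 0 -1 -4.6 0 0;0 0 0 -1 -4.6 0 0;0 0 0 -1 -4.6 0 0;0 0 0 -1 -4.6 0 0'; python3 -m handwheel '0 0 0 -1 -4.6 0 0;0 0 0 -1 -4.6 0 0;0 0 0 -1 -4.6 0 0;0 0 0 -1 -4.6 0 0;0 0 0 -1 -4.6 0 0;0 0 0 -1 -4.6 0 0;0 0 0 -1 -4.6 0 0;0 0 0 -1 -4.6 0 0;0 0 0 -1 -4.6 0 0;0 0 0 0 0 0 0'
python3 - <<'E'
from h import *
c=ctrl.camera("wrist");cv2.imwrite("pics/w1.png",c["img"]);cv2.imwrite("pics/w1b.png",cv2.resize(c["img"],(800,500),interpolation=cv2.INTER_CUBIC));t=ctrl.camera("top");cv2.imwrite("pics/t1.png",t["img"]);s=ctrl.get_state();print(s["ee_pos"],yaw(s),c["K"])
np.savez("pics/w1.npz",**{k:c[k] for k in("K","rvec","tvec")})
E
```

```text
time_s: 1.2
ee_pos: [341.6, 348.9, 381.1]
tool_rot: [[-1.0, -0.0, -0.0], [-0.0, 1.0, -0.0], [0.0, -0.0, -1.0]]
force: [0.5, -0.1, 0.2]
opening: 1.001
grip_force: 0.0
time_s: 2.2
ee_pos: [431.5, -71.1, 381.7]
tool_rot: [[-1.0, 0.014, 0.001], [0.014, 1.0, -0.001], [-0.001, -0.001, -1.0]]
force: [0.8, 0.3, -0.4]
opening: 1.003
grip_force: 0.0
[431.26973163 -64.11266072 381.20195377] 1.5671795744696841 [[309.70691629   0.         315.66723776]
 [  0.         309.70691629 193.91451186]
 [  0.           0.           1.        ]]
```

View pics/w1b.png

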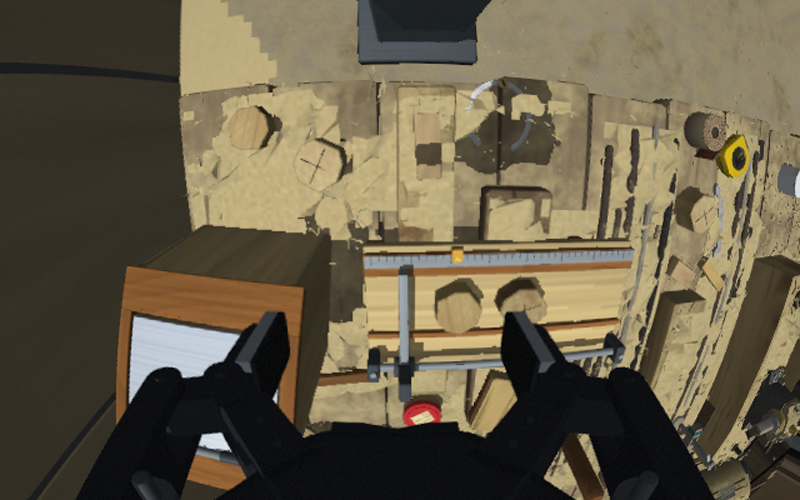

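Run:
```python
import cv2
a=cv2.imread("pics/w1.png")
b=cv2.resize(a[190:290,290:460],None,fx=4.7,fy=4.7,interpolation=cv2.INTER_CUBIC)[:300]
c=cv2.resize(a[80:160,170:340],None,fx=4.7,fy=4.7,interpolation=cv2.INTER_CUBIC)[:300]
import numpy as np
cv2.imwrite("pics/m1.png",np.vstack([b,c]))
t=cv2.imread("pics/t1.png")
b=cv2.resize(t[180:244,300:460],None,fx=4.9,fy=4.9,interpolation=cv2.INTER_CUBIC)[:300]
c=cv2.resize(t[230:290,370:530],None,fx=4.9,fy=4.9,interpolation=cv2.INTER_CUBIC)[:300]
cv2.imwrite("pics/m2.png",np.vstack([b,c]));print(b.shape,c.shape)
```

```text
(300, 784, 3) (294, 784, 3)
```

View pics/m1.png

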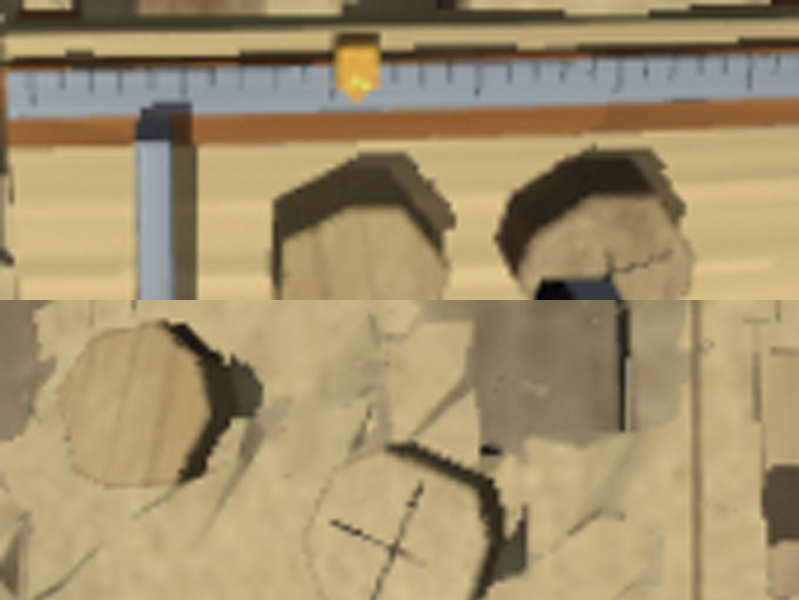

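View pics/m2.png

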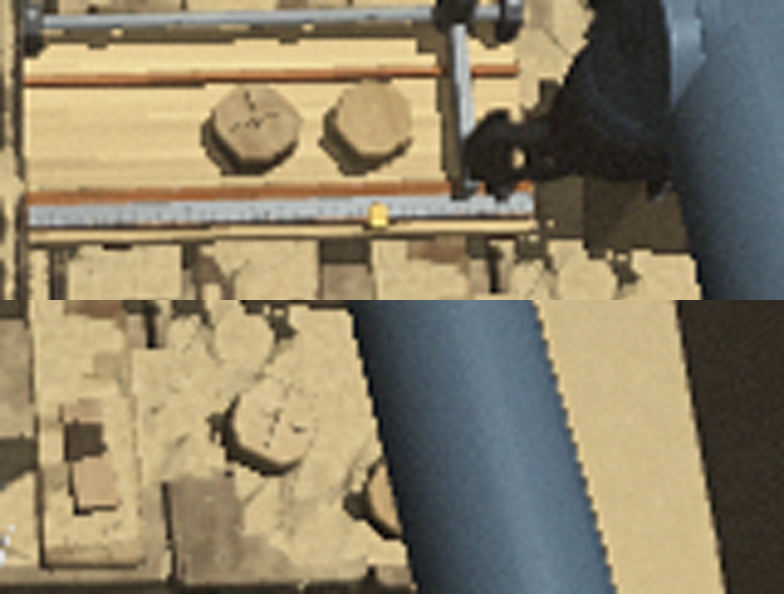

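Run:
```python
from h import *
ct=ctrl.camera("top");w=np.load("pics/w1.npz")
P=dict(D=((370+277/4.9,230+130/4.9),(170+393/4.7,80+248/4.7)),A=((300+253/4.9,180+121/4.9),(290+612/4.7,190+266/4.7)),
E=((225+636/2.8,140+357/2.8),(170+138/4.7,80+105/4.7)),B=((300+373/4.9,180+118/4.9),(290+362/4.7,190+280/4.7)),C=((225+103/2.8,140+283/2.8),(703/1.25,210/1.25)),idx=((300+378/4.9,180+213/4.9),(290+357/4.7,190+75/4.7)))
for k,(t,s) in P.items():
    a,d=ray(ct,*t);b,e=ray(w,*s,True);d/=np.linalg.norm(d);e/=np.linalg.norm(e)
    x=np.linalg.lstsq(np.stack([d,-e],1),b-a,rcond=None)[0];p,q=a+d*x[0],b+e*x[1]
    print(k,((p+q)/2).round(),np.linalg.norm(p-q).round(1), [ (z,at(w,*s,z,True)[:2].round(),at(ct,*t,z)[:2].round()) for z in ((36,53) if k in "DEC" else (100,117))])
```

```text
D [ 415. -187.  -33.] 4.7 [(36, array([ 408., -171.]), array([ 398., -172.])), (53, array([ 406., -167.]), array([ 394., -168.]))]
A [584.  95.  96.] 1.4 [(100, array([582.,  94.]), array([582.,  96.])), (117, array([573.,  87.]), array([575.,  98.]))]
E [ 353. -256.   47.] 1.0 [(36, array([ 353., -260.]), array([ 356., -260.])), (53, array([ 353., -253.]), array([ 352., -255.]))]
B [583.   6. 100.] 1.7 [(100, array([584.,   6.]), array([582.,   7.])), (117, array([574.,   3.]), array([576.,   9.]))]
C [464. 426.  46.] 6.6 [(36, array([463., 435.]), array([470., 428.])), (53, array([459., 417.]), array([465., 426.]))]
idx [517.   5.  79.] 3.9 [(100, array([511.,   1.]), array([508.,   8.])), (117, array([504.,  -2.]), array([503.,  11.]))]
```

```bash
python3 -m handwheel '0 0 0 -2.5 2.65 3 0.1;0 0 0 -2.5 2.65 3 0.1;0 0 0 -2.5 2.65 3 0.1;0 0 0 -2.5 2.65 3 0.1;0 0 0 -2.5 2.65 3 0.1;0 0 0 -2.5 2.65 3 0.1;0 0 0 0 0 0 0.1;0 0 0 0 0 0 0.1'
python3 - <<'E'
from h import *
c=ctrl.camera("wrist");cv2.imwrite("pics/w2b.png",cv2.resize(c["img"],(800,500),interpolation=cv2.INTER_CUBIC));s=ctrl.get_state();print(s["ee_pos"],yaw(s),s["opening"])
np.savez("pics/w2.npz",**{k:c[k] for k in("K","rvec","tvec")})
for P in [(582,95,100),(583,6,100),(520,5,76)]: print(px(c,P,True)*1.25)
E
```

```text
time_s: 3.15
ee_pos: [579.8, 99.1, 198.6]
tool_rot: [[-1.0, -0.006, -0.005], [-0.006, 1.0, -0.002], [0.005, -0.002, -1.0]]
force: [0.1, -0.0, 0.4]
opening: 0.898
grip_force: 0.0
[580.68952091  97.28565857 200.63712455] 1.5737462431864615 0.899140861088795
[389.30279115 246.26719052]
[259.48430261 246.6459244 ]
[262.98498371 151.28034589]
```

View pics/w2b.png

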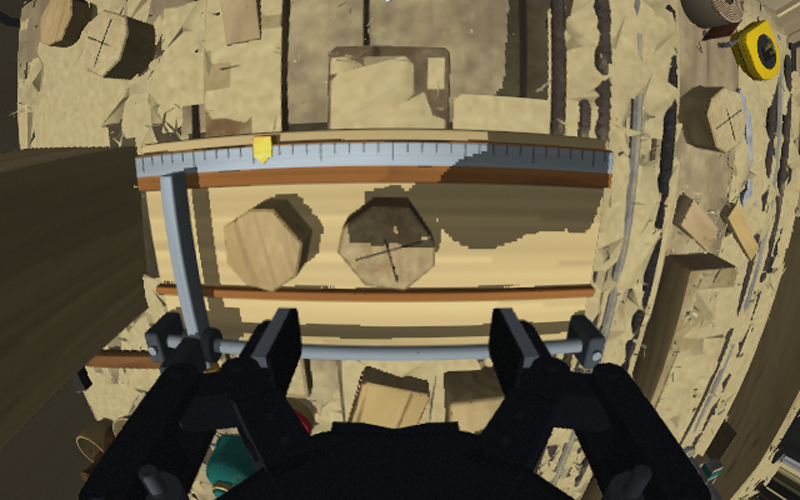

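```bash
python3 -m handwheel '0 0 0 -0.15 -0.2 4 0.1;0 0 0 0 0 4 0.1;0 0 0 0 0 3.6 0.1;0 0 0 0 0 2 0.1;0 0 0 0 0 0 0.1;0 0 0 0 0 0 1;0 0 0 0 0 0 1;0 0 0 0 0 0 1;0 0 0 0 0 0 1;0 0 0 0 0 0 1' 40
```

```text
time_s: 4.2
ee_pos: [584.8, 94.3, 67.6]
tool_rot: [[-1.0, -0.0, 0.003], [-0.0, 1.0, 0.001], [-0.003, 0.001, -1.0]]
force: [-1.8, 0.6, 7.8]
opening: 0.755
grip_force: 44.9
```

```bash
python3 -m handwheel '0 0 0 0 0 -3 1;0 0 0 0 0 -5 1;0 0 0 0 0 -5 1;0 0 0 0 0 -5 1;0 0 0 0 0 -5 1;0 0 0.083 0.15 -4.6 0 1;0 0 0 0.1 -4.6 0 1;0 0 0 0.1 -4.6 0 1;0 0 0 0.1 -4.6 0 1;0 0 0 0.1 -4.6 0 1' >/dev/null;  python3 -m handwheel '0 0 0 -0.2 -4.6 0 1;0 0 0 -0.2 -4.6 0 1;0 0 0 -0.2 -4.6 0 1;0 0 0 0 0 0 1;0 0 0 0 0 0 1'
python3 - <<'E'
from h import *
c=ctrl.camera("wrist");cv2.imwrite("pics/w3b.png",cv2.resize(c["img"],(800,500),interpolation=cv2.INTER_CUBIC));s=ctrl.get_state();print(s["ee_pos"],yaw(s),s["opening"],s["force"])
np.savez("pics/w3.npz",**{k:c[k] for k in("K","rvec","tvec")})
for P in [(650.6,-192.4,285),(636,-364,285),(523.7,-352.6,221),(540.4,-181.3,221)]: print(px(c,P,True)*1.25)
E
```

```text
time_s: 5.7
ee_pos: [555.6, -275.3, 295.4]
tool_rot: [[-0.996, 0.088, -0.0], [0.088, 0.996, -0.0], [0.0, -0.0, -1.0]]
force: [0.0, 1.0, -0.5]
opening: 0.753
grip_force: 44.8
[ 556.62906159 -272.85655668  295.14905647] 1.4870314457056584 0.7576443130224882 [ 0.98279513  1.36902508 -0.05206023]
[550.31714666 430.70413703]
[255.07810167 433.08385955]
[261.96012563 215.03183287]
[547.15347246 218.08551508]
```

View pics/w3b.png

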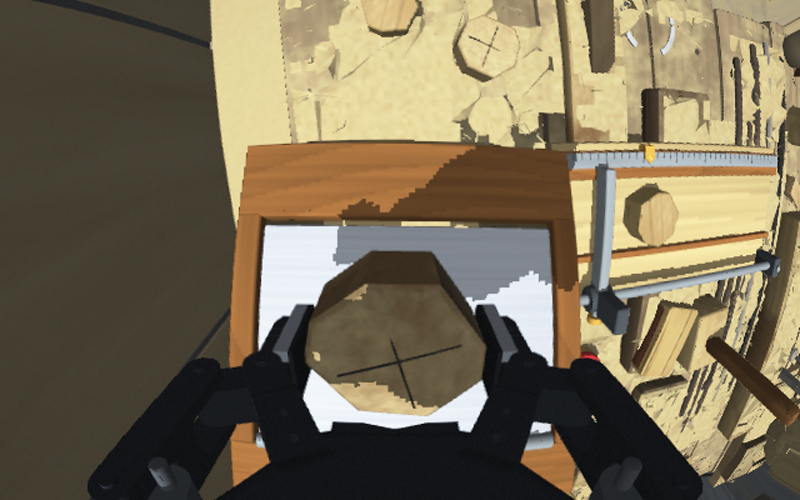

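```bash
python3 -m handwheel '0 0 0 -1.8 0 0 1;0 0 0 0 0 0 1;0 0 0 0 0 2 1;0 0 0 0 0 2 1;0 0 0 0 0 2 1;0 0 0 0 0 2 1;0 0 0 0 0 2 1;0 0 0 0 0 2 1;0 0 0 0 0 1.5 1;0 0 0 0 0 0 1' ;python3 - <<'E'
from h import *
s=ctrl.get_state();print(s["ee_pos"],s["force"])
E
```

```text
time_s: 6.75
ee_pos: [571.5, -271.7, 157.0]
tool_rot: [[-0.997, 0.081, -0.009], [0.081, 0.997, 0.004], [0.009, 0.003, -1.0]]
force: [-5.3, 1.0, -2.8]
opening: 0.756
grip_force: 44.8
[ 571.54154522 -271.74475803  156.95798508] [-5.26943827  0.98718811 -2.81214968]
```

```bash
python3 -m handwheel '0 0 0 0 0 0.3 0;0 0 0 0 0 0 0;0 0 0 0 0 0 0;0 0 0 0 0 0 0;0 0 0 0 0 0 0;0 0 0 0 0 0 0'
python3 - <<'E'
from h import *
c=ctrl.camera("wrist");cv2.imwrite("pics/w4b.png",c["img"][150:,150:500])
s=ctrl.get_state();print(s["ee_pos"],s["force"],s["opening"])
E
```

```text
time_s: 7.35
ee_pos: [573.3, -272.4, 156.4]
tool_rot: [[-0.997, 0.083, -0.004], [0.083, 0.997, 0.004], [0.004, 0.004, -1.0]]
force: [-4.8, 2.4, -2.9]
opening: 0.994
grip_force: 2.4
[ 573.22883367 -272.40726515  156.42573511] [-4.64578315  1.89818251 -4.23654293] 0.9987104963499779
```

View pics/w4b.png

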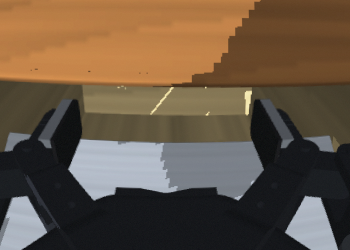

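```bash
python3 -m handwheel '0 0 0 0 0 -3 0;0 0 0 0 0 -5 0;0 0 0 0 0 -5 0;0 0 0 0 0 -2 0.1;0 0 -0.083 0 0 0 0.1;0 0 0 -0.1 4.6 0 0.1;0 0 0 -0.1 4.6 0 0.1;0 0 0 -0.1 4.6 0 0.1;0 0 0 -0.2 4.6 0 0.1;0 0 0 -0.1 4.6 0 0.1' >/dev/null;  python3 -m handwheel '0 0 0 -0.2 4.6 0 0.1;0 0 0 0 0.4 3 0.1;0 0 0 0 0 4 0.1;0 0 0 0 0 2 0.1;0 0 0 0 0 0 0.1'
python3 - <<'E'
from h import *
s=ctrl.get_state();print(s["ee_pos"],yaw(s),s["opening"],s["force"])
c=ctrl.camera("wrist");cv2.imwrite("pics/w5.png",c["img"])
np.savez("pics/w5.npz",**{k:c[k] for k in("K","rvec","tvec")})
print(px(c,(583,7,100),True))
print(tool(583-s["ee_pos"][0],8-s["ee_pos"][1],65-s["ee_pos"][2]))
E
```

```text
time_s: 8.9
ee_pos: [582.1, 6.2, 215.6]
tool_rot: [[-1.0, -0.001, -0.002], [-0.001, 1.0, -0.0], [0.002, -0.0, -1.0]]
force: [0.2, 0.5, -0.2]
opening: 0.899
grip_force: 0.0
[582.11518328   6.15360259 215.64314804] 1.5716160077394994 0.8994343851269287 [ 0.22144058  0.48621062 -0.22112408]
[317.21240319 189.08907228]
[-0.06  0.19 15.06]
```

```bash
python3 -m handwheel '0 0 0 0 0.15 4 0.1;0 0 0 0 0 4 0.1;0 0 0 0 0 4 0.1;0 0 0 0 0 2.9 0.1;0 0 0 0 0 0 0.1;0 0 0 0 0 0 1;0 0 0 0 0 0 1;0 0 0 0 0 0 1;0 0 0 0 0 0 1;0 0 0 0 0 0 1' 40;python3 -m handwheel '0 0 0 0 0 -3 1;0 0 0 0 0 -5 1;0 0 0 0 0 -5 1;0 0 0 0 0 -5 1;0 0 0 0 0 -5 1;0 0 0.083 0.1 0 0 1;0 0 0 -0.1 -4.6 0 1;0 0 0 -0.1 -4.6 0 1;0 0 0 -0.1 -4.6 0 1;0 0 0 -0.1 -4.6 0 1' >/dev/null;  python3 -m handwheel '0 0 0 -0.1 -4.6 0 1;0 0 0 -0.1 -4.6 0 1;0 0 0 0 0 0 1;0 0 0 0 0 0 1'
python3 - <<'E'
from h import *
s=ctrl.get_state();print(s["ee_pos"],yaw(s),s["opening"],s["force"])
print(tool(574-s["ee_pos"][0],-272-s["ee_pos"][1],0))
E
```

```text
time_s: 9.95
ee_pos: [586.2, 6.8, 71.7]
tool_rot: [[-1.0, 0.0, 0.007], [0.0, 1.0, 0.001], [-0.007, 0.001, -1.0]]
force: [-0.6, 0.0, 7.0]
opening: 0.664
grip_force: 43.2
time_s: 11.35
ee_pos: [563.8, -270.9, 299.1]
tool_rot: [[-0.996, 0.088, 0.001], [0.088, 0.996, -0.0], [-0.001, -0.0, -1.0]]
force: [-0.6, 0.6, -0.2]
opening: 0.657
grip_force: 43.0
[ 563.75064595 -270.91289411  299.11047996] 1.4830156006936825 0.656843459352233 [-0.55298876  0.55940463 -0.18204207]
[-1.03 -0.02  0.  ]
```

```bash
python3 -m handwheel '0 0 0 -1 0 0 1;0 0 0 0 0 0 1;0 0 0 0 0 2 1;0 0 0 0 0 2 1;0 0 0 0 0 2 1;0 0 0 0 0 2 1;0 0 0 0 0 2 1;0 0 0 0 0 2 1;0 0 0 0 0 1.8 1;0 0 0 0 0 0 1'; python3 -m handwheel '0 0 0 0 0 0.3 0;0 0 0 0 0 0 0;0 0 0 0 0 0 0;0 0 0 0 0 0 0;0 0 0 0 0 0 0;0 0 0 0 0 0 0'
python3 -m handwheel '0 0 0 0 0 -3 0;0 0 0 0 0 -5 0;0 0 0 0 0 -5 0;0 0 0 0 0 -2 0;0 0 -0.083 0 0 0 0;0 0 0 4 0.4 0 0;0 0 0 4 0.4 0 0;0 0 0 4 0.4 0 0;0 0 0 4 0.4 0 0;0 0 0 4 0.4 0 0'
python3 - <<'E'
from h import *
s=ctrl.get_state();print(s["ee_pos"],yaw(s),s["opening"],s["force"])
c=ctrl.camera("wrist");cv2.imwrite("pics/w6.png",c["img"]);cv2.imwrite("pics/w6b.png",cv2.resize(c["img"],(800,500),interpolation=cv2.INTER_CUBIC))
np.savez("pics/w6.npz",**{k:c[k] for k in("K","rvec","tvec")})
for p in [(355,-260,36),(352,-254,53),(402,-171,36),(399,-167,53)]:print(p,px(c,p,True)*1.25)
E
```

```text
time_s: 12.35
ee_pos: [571.8, -266.0, 156.5]
tool_rot: [[-0.997, 0.08, -0.01], [0.08, 0.997, 0.004], [0.01, 0.003, -1.0]]
force: [-4.7, 0.5, -3.0]
opening: 0.657
grip_force: 43.0
time_s: 12.95
ee_pos: [573.7, -267.2, 156.9]
tool_rot: [[-0.997, 0.082, -0.003], [0.082, 0.997, 0.004], [0.003, 0.004, -1.0]]
force: [-5.5, 2.6, -2.7]
opening: 0.999
grip_force: 2.3
time_s: 13.95
ee_pos: [375.4, -250.6, 309.2]
tool_rot: [[-1.0, 0.001, 0.007], [0.001, 1.0, -0.001], [-0.007, -0.001, -1.0]]
force: [-0.9, 0.0, 0.6]
opening: 0.997
grip_force: 0.0
[ 375.43917473 -250.56048105  309.23789927] 1.5699954323998648 0.9967348672492261 [-0.91030695  0.00124082  0.6475001 ]
(355, -260, 36) [386.64319914 172.6879404 ]
(352, -254, 53) [392.08346815 172.1016375 ]
(402, -171, 36) [466.65428779 215.16951274]
(399, -167, 53) [473.19637315 216.42252044]
```

View pics/w6b.png

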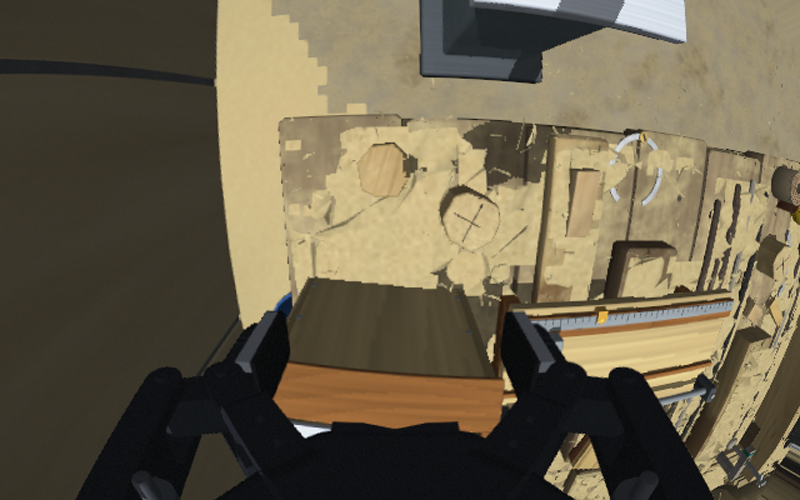

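Run:
```python
from h import *
w=np.load("pics/w6.npz");s=ctrl.get_state()
e=at(w,384/1.25,170/1.25,36,True);d=at(w,471/1.25,218/1.25,53,True);print(e,d,at(w,601/1.25,316/1.25,76,True))
print(tool(e[0]-s["ee_pos"][0],e[1]-s["ee_pos"][1],5-s["ee_pos"][2]))
```

```text
[ 352.05611353 -262.82783096   36.        ] [ 400.77366617 -169.32634491   53.        ] [516.17747693   2.43319414  76.        ]
[ 1.69 -1.44 30.3 ]
```

```bash
python3 -m handwheel '0 0 0 0.8 -0.6 3 0;0 0 0 0.8 -0.6 4 0;0 0 0 0.1 0 5 0;0 0 0 0 0 5 0;0 0 0 0 0 5 0;0 0 0 0 0 4 0;0 0 0 0 0 2.5 0;0 0 0 0 0 1.5 0;0 0 0 0 0 0 0;0 0 0 0 0 0 0'; python3 -m handwheel '0 0 0 0 0 0 1;0 0 0 0 0 0 1;0 0 0 0 0 0 1;0 0 0 0 0 0 1;0 0 0 0 0 0 1;0 0 0 0 0 0 1;0 0 0 0 0 -2 1;0 0 0 0 0 -5 1;0 0 0 0 0 -5 1;0 0 0 0 0 -5 1' 40; python3 -m handwheel '0 0 0 0 0 -5 1;0 0 0 0 0 -5 1;0 0 0 0 0 -3 1;0 0 0.083 0 0 0 1;0 0 0 -4 0 0 1;0 0 0 -4 0 0 1;0 0 0 -4 0 0 1;0 0 0 -4 0 0 1;0 0 0 -4 0 0 1;0 0 0 0 0 0 1'
python3 - <<'E'
from h import *
s=ctrl.get_state();print(s["ee_pos"],yaw(s),s["opening"],s["force"])
print(tool(574-s["ee_pos"][0],-272-s["ee_pos"][1],155-s["ee_pos"][2]))
E
```

```text
time_s: 15.0
ee_pos: [360.2, -262.9, 8.5]
tool_rot: [[-1.0, -0.0, 0.004], [-0.0, 1.0, -0.003], [-0.004, -0.003, -1.0]]
force: [-0.2, 0.4, 0.6]
opening: 0.997
grip_force: 0.0
time_s: 16.0
ee_pos: [357.1, -261.4, 178.6]
tool_rot: [[-1.0, 0.001, -0.001], [0.001, 1.0, -0.0], [0.001, -0.0, -1.0]]
force: [2.3, 0.8, 0.0]
opening: 0.653
grip_force: 42.5
time_s: 17.0
ee_pos: [562.9, -274.7, 305.1]
tool_rot: [[-0.997, 0.075, -0.002], [0.075, 0.997, -0.003], [0.001, -0.003, -1.0]]
force: [0.3, 1.7, -2.1]
opening: 0.655
grip_force: 42.6
[ 562.85412298 -274.74168069  305.07040946] 1.4953878401801808 0.6554914645037896 [ 0.34585374  1.67037823 -2.12765995]
[-1.11  0.4  15.  ]
```

```bash
python3 -m handwheel '0 0 0 -1.6 0.4 0 1;0 0 0 0 0 0 1;0 0 0 0 0 2 1;0 0 0 0 0 2 1;0 0 0 0 0 2 1;0 0 0 0 0 2 1;0 0 0 0 0 2 1;0 0 0 0 0 2 1;0 0 0 0 0 2.4 1;0 0 0 0 0 0 1'; python3 -m handwheel '0 0 0 0 0 0.5 0;0 0 0 0 0 0 0;0 0 0 0 0 0 0;0 0 0 0 0 0 0;0 0 0 0 0 0 0;0 0 0 0 0 0 0'
python3 -m handwheel '0 0 0 0 0 -3 0;0 0 0 0 0 -5 0;0 0 0 0 0 -5 0;0 0 0 0 0 -2 0.5;0 0 -0.083 0 0 0 0.5;0 0 0 -0.4 4.5 0 0.5;0 0 0 -0.4 4.5 0 0.5;0 0 0 -0.4 4.5 0 0.5;0 0 0 -0.4 4.5 0 0.5;0 0 0 0 0 0 0.5'
python3 - <<'E'
from h import *
s=ctrl.get_state();print(s["ee_pos"],yaw(s),s["opening"],s["force"])
c=ctrl.camera("wrist");cv2.imwrite("pics/w7.png",c["img"]);cv2.imwrite("pics/w7b.png",cv2.resize(c["img"],(800,500),interpolation=cv2.INTER_CUBIC))
np.savez("pics/w7.npz",**{k:c[k] for k in("K","rvec","tvec")})
t=ctrl.camera("top");cv2.imwrite("pics/t7.png",t["img"])
for p in [(517,4,76),(523,-57,103),(660,-57,150)]:print(p,px(c,p,True)*1.25)
E
```

```text
time_s: 18.0
ee_pos: [568.6, -273.9, 160.6]
tool_rot: [[-0.996, 0.084, -0.008], [0.084, 0.996, 0.004], [0.009, 0.003, -1.0]]
force: [-5.0, 1.2, -2.9]
opening: 0.647
grip_force: 42.2
time_s: 18.6
ee_pos: [571.6, -273.4, 157.8]
tool_rot: [[-0.997, 0.083, -0.004], [0.083, 0.997, 0.004], [0.004, 0.004, -1.0]]
force: [-3.9, 2.5, -2.7]
opening: 0.997
grip_force: 2.4
time_s: 19.6
ee_pos: [593.4, -84.5, 309.7]
tool_rot: [[-1.0, -0.016, 0.006], [-0.016, 1.0, 0.005], [-0.006, 0.005, -1.0]]
force: [-0.2, 1.6, -1.1]
opening: 0.498
grip_force: 0.0
[593.36465791 -84.52735489 309.69757688] 1.586416598117273 0.49783556160721176 [-0.21161368  1.56858413 -1.07910821]
(517, 4, 76) [486.10858939 125.02565283]
(523, -57, 103) [426.16952869 128.98475745]
(660, -57, 150) [424.85794296 293.28468765]
```

View pics/w7b.png

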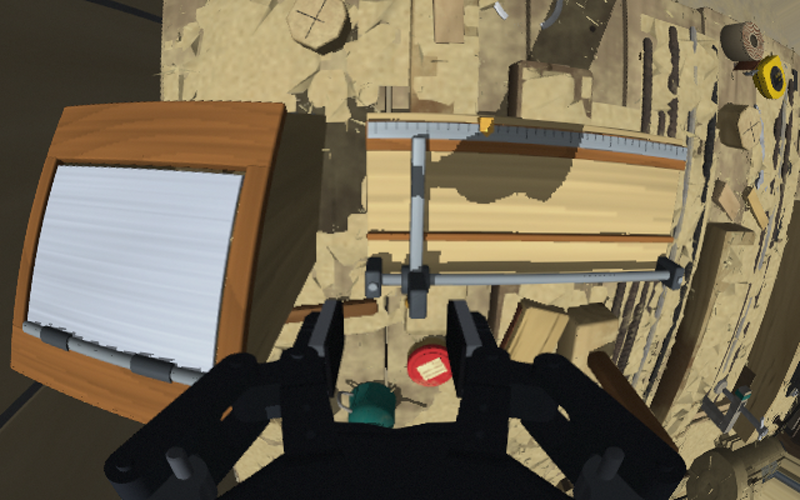

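Run:
```python
from h import *
w=np.load("pics/w7.npz");s=ctrl.get_state()
f=lambda u,v,z:at(w,u/1.25,v/1.25,z,True).round(1)
print("tip",f(419,137,103),"idx",f(486,125,78),"tab",f(418,302,150),"lipL",f(686,146,74),"lipR",f(368,124,74),f(370,118,64))
t=f(418,302,150);print(tool(t[0]-s["ee_pos"][0],t[1]-s["ee_pos"][1],0))
```

```text
tip [530.4 -63.2 103. ] idx [517.    3.4  78. ] tab [668.5 -62.6 150. ] lipL [513.1 262.8  74. ] lipR [ 519.8 -110.5   74. ] [ 513.9 -109.2   64. ]
[-7.73  3.01  0.04]
```

```bash
python3 -m handwheel '0 0 0.015 -2 0.7 0 0.5;0 0 0 -2 0.7 2 0.5;0 0 0 -2 0.7 4 0.5;0 0 0 -1.1 0.1 4 0.5;0 0 0 0 0 0 0.5;0 0 0 0 0 0 0.5'
python3 - <<'E'
from h import *
s=ctrl.get_state();print(s["ee_pos"],yaw(s),s["opening"],s["force"])
c=ctrl.camera("wrist");cv2.imwrite("pics/w8.png",c["img"]);cv2.imwrite("pics/w8b.png",cv2.resize(c["img"][60:280,150:500],None,fx=2.25,fy=2.25,interpolation=cv2.INTER_CUBIC))
np.savez("pics/w8.npz",**{k:c[k] for k in("K","rvec","tvec")})
E
```

```text
time_s: 20.3
ee_pos: [660.6, -76.6, 209.0]
tool_rot: [[-1.0, 0.018, 0.0], [0.018, 1.0, -0.002], [-0.0, -0.002, -1.0]]
force: [0.1, -0.8, 0.5]
opening: 0.498
grip_force: 0.0
[660.55436639 -76.58775429 209.04940471] 1.5531891304967507 0.49798892283926177 [ 0.13554927 -0.77806794  0.48627264]
```

View pics/w8b.png

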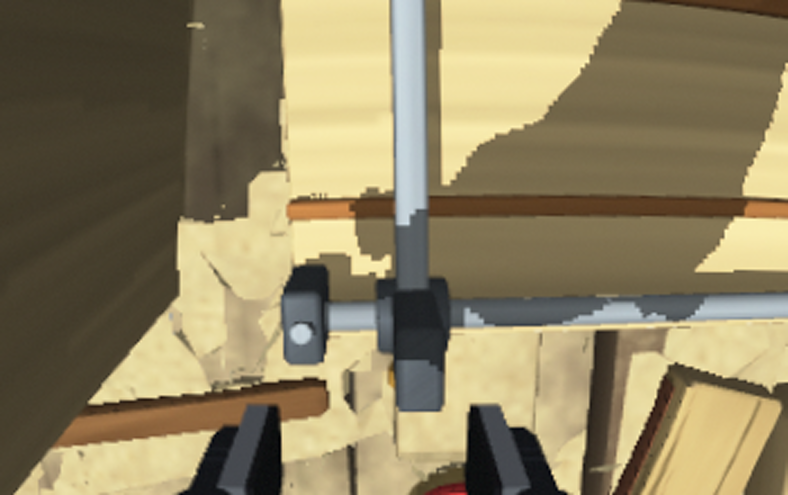

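Run:
```python
from h import *
w=np.load("pics/w8.npz");s=ctrl.get_state();print(s["ee_pos"],s["tool_rot"])
f=lambda u,v,z:at(w,150+u/2.25,60+v/2.25,z,True).round(1)
t=f(420,385,150);print(t,f(398,385,150),f(442,385,150),f(420,360,150),f(420,410,150),"brk",f(304,300,108),"bar",f(600,308,92), "farlip",f(300,208,74),f(700,206,74),"tongue",f(413,190,103))
print(tool(t[0]-s["ee_pos"][0],t[1]-s["ee_pos"][1],116-s["ee_pos"][2]))
```

```text
[661.3374944  -76.95557655 210.78670106] [[-0.99983374  0.01790344  0.00345887]
 [ 0.01789691  0.99983801 -0.00190916]
 [-0.00349249 -0.00184694 -0.9999922 ]]
[676.  -62.4 150. ] [675.8 -69.4 150. ] [676.1 -55.4 150. ] [667.3 -62.5 150. ] [684.9 -62.3 150. ] brk [ 660.5 -102.5  108. ] bar [671.   14.9  92. ] farlip [ 632.3 -106.2   74. ] [631.4  65.   74. ] tongue [621.2 -62.1 103. ]
[-1.41  1.5   9.48]
```

```bash
python3 -m handwheel '0 0 -0.018 -1.1 1.45 0 0.5;0 0 0 0 0 3 0.5;0 0 0 0 0 3 0.5;0 0 0 0 0 2.4 0.5;0 0 0 0 0 1 0.5;0 0 0 0 0 0 0.5;0 0 0 0 0 0 1;0 0 0 0 0 0 1;0 0 0 0 0 0 1;0 0 0 0 0 0 1' 40;python3 -m handwheel '0 0 0 0 0 0 1;0 0 0 0 0.5 0 1;0 0 0 0 1 0 1;0 0 0 0 1 0 1;0 0 0 0 1 0 1;0 0 0 0 1 0 1;0 0 0 0 0.5 0 1;0 0 0 0 0 0 1;0 0 0 0 0 0 1;0 0 0 0 0 0 1'
python3 - <<'E'
from h import *
s=ctrl.get_state();print(s["ee_pos"],yaw(s),s["opening"],s["force"])
c=ctrl.camera("wrist");cv2.imwrite("pics/w9.png",c["img"])
np.savez("pics/w9.npz",**{k:c[k] for k in("K","rvec","tvec")})
h=cv2.cvtColor(c["img"],cv2.COLOR_BGR2HSV)
for p in [(517,4,78),(530,-3,103)]:print(p,px(c,p,True))
u,v=px(c,(520,4,78),True).astype(int)
m=cv2.inRange(h,(18,150,120),(32,255,255));m[:max(v-25,0)]=0;m[v+25:]=0;m[:,:u-40]=0;m[:,u+40:]=0
y,x=np.nonzero(m);print("yellow",len(x),x.mean() if len(x) else 0,y.mean() if len(y) else 0,x.min(),x.max(),y.min(),y.max())
E
```

```text
time_s: 21.35
ee_pos: [673.6, -60.8, 116.9]
tool_rot: [[-1.0, -0.003, 0.004], [-0.003, 1.0, -0.001], [-0.004, -0.001, -1.0]]
force: [0.7, -1.9, 7.0]
opening: 0.181
grip_force: 42.8
time_s: 22.35
ee_pos: [673.3, -11.1, 116.9]
tool_rot: [[-1.0, -0.003, 0.004], [-0.003, 1.0, -0.001], [-0.004, -0.001, -1.0]]
force: [-0.8, -2.7, 7.0]
opening: 0.182
grip_force: 43.0
[673.29947566 -11.09684187 116.94618057] 1.5736614602658596 0.18197283618343377 [-0.80297788 -2.71290227  6.9921276 ]
(517, 4, 78) [343.22236241 -29.71053108]
(530, -3, 103) [333.58675162 -26.27378334]Traceback (most recent call last):
  File "<stdin>", line 9, in <module>
    return umr_minimum(a, axis, None, out, keepdims, initial, where)
ValueError: zero-size array to reduction operation minimum which has no identity
```

Run:
```python
from h import *
A=[];B=[]
for n,g in (("w1",(366,204)),("w2b",(210,120)),("w5",None),("w6",(481,253)),("w7",(389,100))):
    im=cv2.imread(f"pics/{n}.png");w=np.load(f"pics/{n.rstrip('b')}.npz")
    if n=="w2b":im=cv2.resize(im,(640,400),interpolation=cv2.INTER_AREA)
    if g is None:g=px(w,(518,4,78),True)
    h=cv2.cvtColor(im,cv2.COLOR_BGR2HSV);m=cv2.inRange(h,(15,150,120),(32,255,255))
    M=np.zeros_like(m);cv2.circle(M,tuple(int(q) for q in g),14,255,-1);y,x=np.nonzero(m&M)
    if len(x)<5:print(n,"none");continue
    u,v=(x.min()+x.max())/2,(y.min()+y.max())/2
    o,d=ray(w,u,v,True);d/=np.linalg.norm(d);P=np.eye(3)-np.outer(d,d);A.append(P);B.append(P@o)
    print(n,len(x),u,v,at(w,u,v,76,True).round(1))
print(np.linalg.solve(sum(A),sum(B)))
c=ctrl.camera("top");h=cv2.cvtColor(c["img"],cv2.COLOR_BGR2HSV);g=px(c,(518,4,78));m=cv2.inRange(h,(15,150,120),(32,255,255));M=np.zeros_like(m);cv2.circle(M,tuple(int(q) for q in g),8,255,-1);y,x=np.nonzero(m&M);print(g,x.min(),x.max(),at(c,(x.min()+x.max())/2,(y.min()+y.max())/2,76))
```

```text
w1 91 367.5 208.5 [524.    7.6  76. ]
w2b 150 209.5 119.0 [518.2   4.2  76. ]
w5 219 314.5 112.0 [517.7   4.5  76. ]
w6 79 480.5 257.5 [524.6   4.1  76. ]
w7 95 389.0 99.5 [516.3   4.1  76. ]
[519.04226459   4.15618988  80.85263985]Traceback (most recent call last):
  File "<stdin>", line 14, in <module>
    return umr_minimum(a, axis, None, out, keepdims, initial, where)
ValueError: zero-size array to reduction operation minimum which has no identity
```

```bash
python3 -m handwheel '0 0 0 0 0.5 0 1;0 0 0 0 0.5 0 1;0 0 0 0 0.5 0 1;0 0 0 0 0 0 1;0 0 0 0 0 0 1;0 0 0 0 0 0 1';python3 -m handwheel '0 0 0 0 0 0 0.6;0 0 0 0 0 0 0.6;0 0 0 0 0 0 0.6;0 0 0 0 0 0 0.6;0 0 0 0 0 -4 0.6;0 0 0 0 0 -5 0.6;0 0 0 3 0 0 0.6;0 0 0 4 0 0 0.6;0 0 0 2 0 0 0.6;0 0 0 0 0 0 0.6'
python3 - <<'E'
from h import *
s=ctrl.get_state();print(s["ee_pos"],yaw(s),s["opening"],s["force"])
c=ctrl.camera("wrist");cv2.imwrite("pics/w10.png",c["img"])
np.savez("pics/w10.npz",**{k:c[k] for k in("K","rvec","tvec")})
u,v=px(c,(525,4,90),True).astype(int);print(u,v)
a=c["img"][max(v-50,0):v+50,u-65:u+65];print(max(v-50,0),u-65);cv2.imwrite("pics/w10b.png",cv2.resize(a,None,fx=6,fy=6,interpolation=cv2.INTER_CUBIC))
h=cv2.cvtColor(c["img"],cv2.COLOR_BGR2HSV);m=cv2.inRange(h,(15,150,120),(32,255,255));M=np.zeros_like(m);g=px(c,(519,4.2,80),True);cv2.circle(M,tuple(int(q) for q in g),16,255,-1);y,x=np.nonzero(m&M);print(g,len(x));print(x.min(),x.max(),y.min(),y.max(),at(c,(x.min()+x.max())/2,(y.min()+y.max())/2,80,True))
# tongue: profile
for X in (600,580,560):
    q=px(c,(X,4.2,103),True);r=int(round(q[1]));U=int(round(q[0]));print(X,q,c["img"][r,U-18:U+19].mean(1).astype(int).tolist())
E
```

```text
time_s: 23.05
ee_pos: [673.2, 3.2, 116.9]
tool_rot: [[-1.0, -0.002, 0.004], [-0.002, 1.0, -0.002], [-0.004, -0.002, -1.0]]
force: [-0.4, -3.7, 7.5]
opening: 0.181
grip_force: 42.9
time_s: 24.05
ee_pos: [578.3, 5.1, 203.5]
tool_rot: [[-1.0, -0.002, -0.004], [-0.002, 1.0, 0.003], [0.004, 0.003, -1.0]]
force: [0.4, -0.3, 0.2]
opening: 0.395
grip_force: 0.0
[578.29948543   5.07457451 203.51731543] 1.5730232635280743 0.3951316164015348 [ 0.44410314 -0.30755021  0.16659295]
314 127
77 249
[314.97762328 119.11237454] 257
305 323 108 127 [517.61163104   3.36513233  80.        ]
600 [314.80798037 218.07607014] [185, 185, 185, 185, 185, 185, 186, 185, 158, 161, 176, 188, 187, 190, 188, 185, 180, 175, 172, 168, 160, 139, 111, 86, 87, 87, 87, 87, 86, 86, 86, 88, 134, 186, 186, 186, 186]
580 [314.84131073 195.59896182] [169, 169, 169, 170, 170, 170, 170, 169, 135, 162, 187, 195, 195, 197, 194, 189, 182, 176, 173, 170, 124, 72, 70, 80, 79, 80, 80, 80, 79, 79, 80, 79, 121, 170, 170, 170, 171]
560 [314.87940369 172.00784661] [184, 183, 183, 183, 182, 182, 182, 181, 101, 71, 77, 78, 78, 78, 78, 78, 79, 76, 76, 78, 74, 71, 72, 86, 86, 86, 86, 85, 85, 85, 86, 85, 84, 87, 85, 86, 85]
```

View pics/w10b.png

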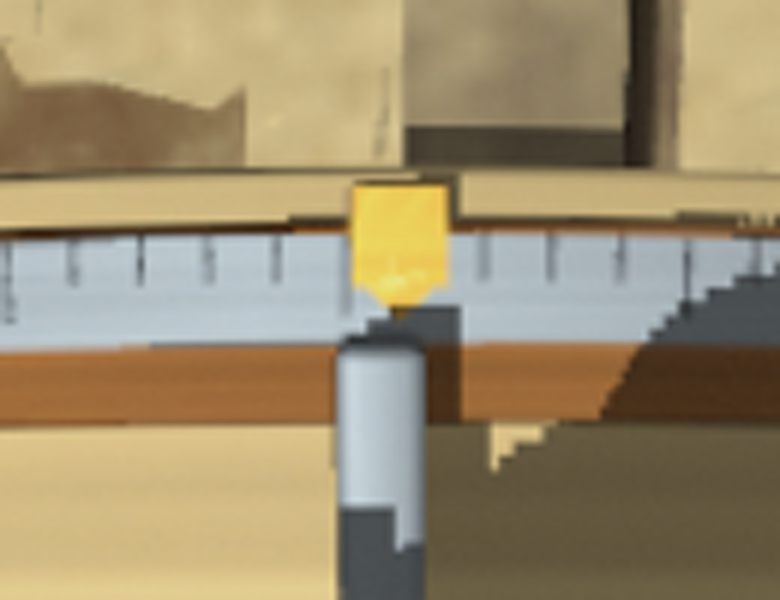

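Run:
```python
from h import *
w=np.load("pics/w10.npz")
for a,b in ((338,425),(340,424)):
    print(at(w,249+a/6-.42,77+400/6,103,True),at(w,249+b/6-.42,77+400/6,103,True))
print(at(w,249+350/6-.42,77+240/6,80,True),at(w,249+450/6-.42,77+240/6,80,True),at(w,249+397/6-.42,77+300/6,78,True))
```

```text
[536.91498945  -3.70570791 103.        ] [536.90632038   7.73817856 103.        ]
[536.91544761  -3.44243569 103.        ] [536.90675256   7.60664968 103.        ]
[517.17717101  -2.66763273  80.        ] [517.14958614  11.51855549  80.        ] [526.00177994   4.01426869  78.        ]
```

```bash
python3 -m handwheel '0 0 0 -4 -0.2 0 0.6;0 0 0 -4 0 0 0.6;0 0 0 -1.5 0 0 0.6;0 0 0 0 0 3 0.6;0 0 0 0 0 3 0.6;0 0 0 0 0 2.6 0.6;0 0 0 0 0 0 0.6;0 0 0 0 0 0 0.6';python3 -m handwheel '0 0 0 0 0 0 1;0 0 0 0 0 0 1;0 0 0 0 0 0 1;0 0 0 0 0 0 1;0 0 0 0 0 0 1'
python3 - <<'E'
from h import *
s=ctrl.get_state();print(s["ee_pos"],s["force"])
E
```

```text
time_s: 24.9
ee_pos: [677.3, 3.5, 117.8]
tool_rot: [[-1.0, -0.004, -0.0], [-0.004, 1.0, -0.001], [0.0, -0.001, -1.0]]
force: [-0.0, -1.0, 0.8]
opening: 0.403
grip_force: 0.0
time_s: 25.4
ee_pos: [678.5, 3.1, 120.4]
tool_rot: [[-1.0, -0.003, 0.005], [-0.003, 1.0, -0.0], [-0.005, -0.0, -1.0]]
force: [1.6, -1.2, 5.2]
opening: 0.182
grip_force: 41.8
[678.52536897   3.09818426 120.42173306] [ 1.60442585 -1.16735564  5.21553036]
```

```bash
python3 -m handwheel '0 0 0 0 0.1 0 1;0 0 0 0 0.1 0 1;0 0 0 0 0.08 0 1;0 0 0 0 0 0 1;0 0 0 0 0 0 1;0 0 0 0 0 0 1'
```

```text
time_s: 26.0
ee_pos: [678.5, 3.1, 120.4]
tool_rot: [[-1.0, -0.002, 0.005], [-0.002, 1.0, -0.003], [-0.005, -0.003, -1.0]]
force: [2.3, -4.0, 5.0]
opening: 0.179
grip_force: 41.9
```

```bash
python3 -m handwheel '0 0 0 0 0.1 0 1;0 0 0 0 0.1 0 1;0 0 0 0 0 0 1;0 0 0 0 0 0 1;0 0 0 0 0 0 1'
```

```text
time_s: 26.5
ee_pos: [678.5, 4.4, 120.4]
tool_rot: [[-1.0, -0.001, 0.005], [-0.001, 1.0, -0.004], [-0.005, -0.004, -1.0]]
force: [2.3, -4.7, 4.5]
opening: 0.178
grip_force: 41.9
```

```bash
python3 -m handwheel '0 0 0 0 0.09 0 1;0 0 0 0 0 0 1;0 0 0 0 0 0 1;0 0 0 0 0 0 1'; python3 -m handwheel '0 0 0 0 -0.2 0 1;0 0 0 0 -0.2 0 1;0 0 0 0 0 0 1'; python3 -m handwheel '0 0 0 0 0 0 0.6;0 0 0 0 0 0 0.6;0 0 0 0 0 0 0.6;0 0 0 0 0 0 0.6;0 0 0 0 0 -4 0.6;0 0 0 0 0 -5 0.6;0 0 0 3 0 0 0.6;0 0 0 4 0 0 0.6;0 0 0 3 0 0 0.6;0 0 0 0 0 0 0.6'
python3 - <<'E'
from h import *
s=ctrl.get_state();print(s["ee_pos"],yaw(s))
c=ctrl.camera("wrist");cv2.imwrite("pics/w11.png",c["img"])
h=cv2.cvtColor(c["img"],cv2.COLOR_BGR2HSV);m=cv2.inRange(h,(15,150,120),(32,255,255));M=np.zeros_like(m);g=px(c,(519,4.2,80),True);cv2.circle(M,tuple(int(q) for q in g),16,255,-1);y,x=np.nonzero(m&M);print(x.min(),x.max(),at(c,(x.min()+x.max())/2,y.mean(),80,True))
for X in (600,580,560,545,540):
    q=px(c,(X,4.2,103),True);r=int(round(q[1]));U=int(round(q[0]));print(X,U,r,c["img"][r,U-14:U+15].astype(int)[:,0].tolist())
np.savez("pics/w11.npz",**{k:c[k] for k in("K","rvec","tvec")})
E
```

```text
time_s: 26.9
ee_pos: [678.5, 5.2, 120.4]
tool_rot: [[-1.0, -0.001, 0.005], [-0.001, 1.0, -0.004], [-0.005, -0.004, -1.0]]
force: [2.0, -4.9, 4.8]
opening: 0.181
grip_force: 41.9
time_s: 27.2
ee_pos: [678.5, 5.3, 120.4]
tool_rot: [[-1.0, -0.004, 0.004], [-0.004, 1.0, 0.001], [-0.004, 0.001, -1.0]]
force: [1.1, 0.2, 6.3]
opening: 0.178
grip_force: 42.1
time_s: 28.2
ee_pos: [571.3, 4.2, 206.7]
tool_rot: [[-1.0, -0.001, -0.007], [-0.001, 1.0, 0.003], [0.007, 0.003, -1.0]]
force: [0.8, 0.4, 0.2]
opening: 0.399
grip_force: 0.0
[571.3452512    4.16546952 206.69259261] 1.5719347443080882
308 324 [516.2333121    4.25093581  80.        ]
600 316 224 [140, 140, 139, 139, 139, 139, 133, 121, 172, 191, 193, 195, 195, 193, 189, 184, 180, 176, 172, 152, 114, 79, 64, 66, 65, 66, 65, 66, 65]
580 316 203 [128, 128, 127, 128, 128, 127, 121, 115, 176, 197, 202, 202, 202, 197, 191, 185, 180, 176, 172, 152, 119, 84, 59, 60, 60, 60, 60, 60, 59]
560 316 180 [140, 141, 140, 141, 141, 140, 129, 83, 80, 81, 83, 82, 83, 82, 82, 80, 81, 80, 81, 77, 70, 68, 66, 67, 68, 65, 66, 66, 67]
545 316 162 [130, 130, 130, 130, 130, 108, 64, 69, 78, 82, 84, 82, 82, 82, 175, 191, 185, 179, 173, 154, 122, 86, 59, 59, 60, 60, 60, 59, 61]
540 316 156 [137, 137, 136, 136, 137, 114, 94, 152, 197, 213, 213, 207, 204, 200, 196, 190, 187, 179, 173, 156, 122, 87, 63, 63, 63, 64, 64, 64, 64]
```

```bash
cat >> h.py <<'E'
def ortho(im,w,cx,cy,z,R=110,s=2):
    n=2*R*s+1;g=np.arange(n)/s-R
    X,Y=np.meshgrid(cx+g,cy+g,indexing="ij")
    K=np.array(w["K"]);Rm=cv2.Rodrigues(np.array(w["rvec"],float))[0];t=np.array(w["tvec"],float).ravel()
    p=np.stack([X,Y,np.full_like(X,z)],-1)@Rm.T+t
    r=np.hypot(p[...,0],p[...,1])+1e-9;a=np.arctan2(r,p[...,2])
    return cv2.remap(im,(K[0,0]*p[...,0]/r*a+K[0,2]).astype(np.float32),(K[1,1]*p[...,1]/r*a+K[1,2]).astype(np.float32),cv2.INTER_LINEAR)
def find(im,w,tpl,cx,cy,z,R=110):
    o=ortho(im,w,cx,cy,z,R)
    r=cv2.matchTemplate(o,tpl,cv2.TM_CCOEFF_NORMED);_,v,_,l=cv2.minMaxLoc(r)
    h=(tpl.shape[0]-1)/2
    return cx-R+(l[1]+h)/2,cy-R+(l[0]+h)/2,round(v,3)
E
python3 - <<'E'
from h import *
s=ctrl.get_state();print(np.round(s["joints"],2))
w2=np.load("pics/w2.npz");w6=np.load("pics/w6.npz");w7=np.load("pics/w7.npz")
f=lambda w,u,v,z:at(w,u/1.25,v/1.25,z,True).round()
for z in(36,53,78,95):print(z,"C w2 cross",f(w2,730,127,z),"w7",f(w7,748,127,z))
print("tape",f(w2,757,50,32),f(w7,769,77,32),"roll",f(w2,710,8,50),f(w7,743,38,50))
im6=cv2.imread("pics/w6.png");im7=cv2.imread("pics/w7.png")
D=ortho(im6,w6,400.8,-169.3,53,26)
for n in("w6","w7","w1"):
    print(n,find(cv2.imread(f"pics/{n}.png"),np.load(f"pics/{n}.npz"),D,401,-169,53,80))
E
```

```text
[-0.88  0.4   0.99  1.84 -0.38  1.11  1.82]
36 C w2 cross [472. 444.  36.] w7 [465. 436.  36.]
53 C w2 cross [474. 425.  53.] w7 [467. 414.  53.]
78 C w2 cross [476. 397.  78.] w7 [470. 383.  78.]
95 C w2 cross [478. 377.  95.] w7 [472. 361.  95.]
tape [374. 499.  32.] [374. 496.  32.] roll [358. 399.  50.] [338. 401.  50.]
w6 (401.0, -169.5, 0.993)
w7 (402.0, -169.0, 0.507)
w1 (400.0, -168.5, 0.63)
```

```bash
python3 -m handwheel '0 0 0 1.1 4 -3 0;0 0 0 1.1 4 -3 0;0 0 0 1.1 4 -3 0;0 0 0 1.1 4 -3 0;0 0 0 1.1 4 0 0;0 0 0 1.1 4 0 0;0 0 0 1.1 4 0 0;0 0 0 1.1 4 0 0;0 0 0 0 0 0 0;0 0 0 0 0 0 0'
python3 -c '
from h import *
c=ctrl.camera("wrist");cv2.imwrite("pics/w12.png",c["img"]);np.savez("pics/w12.npz",**{k:c[k] for k in("K","rvec","tvec")});print(ctrl.get_state()["ee_pos"])'
python3 -m handwheel '0 0 0 0 4 0 0;0 0 0 0 4 0 0;0 0 0 0 4 0 0;0 0 0 0 2.5 0 0;0 0 0 0 0 0 0;0 0 0 0 0 0 0'
python3 - <<'E'
from h import *
c=ctrl.camera("wrist");cv2.imwrite("pics/w13.png",c["img"]);np.savez("pics/w13.npz",**{k:c[k] for k in("K","rvec","tvec")});s=ctrl.get_state();print(s["ee_pos"],np.round(s["joints"],2))
a=cv2.imread("pics/w12.png");wa=np.load("pics/w12.npz");b=c["img"]
for z in range(20,110,4):
    A=ortho(a,wa,466,424,z,22);print(z,find(b,c,A,466,424,z,70))
E
```

```text
time_s: 29.25
ee_pos: [488.5, 323.0, 325.4]
tool_rot: [[-1.0, -0.007, 0.001], [-0.007, 1.0, -0.002], [-0.001, -0.002, -1.0]]
force: [0.7, -1.1, -0.1]
opening: 1.001
grip_force: 0.0
[489.41288914 320.73210326 325.57340665]
time_s: 29.9
ee_pos: [489.7, 464.0, 325.4]
tool_rot: [[-1.0, -0.001, 0.001], [-0.001, 1.0, -0.002], [-0.001, -0.002, -1.0]]
force: [-0.5, -0.7, 0.2]
opening: 1.001
grip_force: 0.0
[490.17962616 462.75996215 325.81349656] [-1.45  0.49  0.9   1.45 -0.38  1.39  1.04]
20 (466.0, 413.5, 0.869)
24 (466.0, 415.0, 0.88)
28 (466.0, 416.0, 0.891)
32 (466.0, 417.5, 0.901)
36 (466.0, 419.0, 0.897)
40 (466.0, 420.0, 0.885)
44 (466.0, 421.5, 0.843)
48 (466.0, 423.0, 0.699)
52 (466.0, 424.0, 0.53)
56 (466.0, 425.5, 0.385)
60 (466.0, 427.0, 0.267)
64 (425.5, 419.0, 0.288)
68 (427.0, 420.0, 0.332)
72 (427.5, 420.0, 0.364)
76 (429.0, 416.5, 0.394)
80 (429.5, 418.0, 0.425)
84 (430.0, 419.0, 0.445)
88 (430.5, 419.5, 0.457)
92 (431.0, 420.5, 0.461)
96 (432.0, 421.0, 0.461)
100 (433.0, 422.0, 0.458)
104 (434.0, 423.0, 0.446)
108 (435.0, 423.5, 0.434)
```

Run:
```python
from h import *
L=[(cv2.imread(f"pics/{n}.png"),np.load(f"pics/{n}.npz")) for n in("w12","w13")]
for z in (0,36,53,78):
    o=[cv2.cvtColor(ortho(i,w,460,425,z,70,2),cv2.COLOR_BGR2GRAY).astype(np.float32) for i,w in L]
    m=[cv2.blur(x,(23,23)) for x in o];cv=cv2.blur(o[0]*o[1],(23,23))-m[0]*m[1];sd=[np.sqrt(np.maximum(cv2.blur(x*x,(23,23))-y*y,0))+1 for x,y in zip(o,m)]
    n=cv/(sd[0]*sd[1]);print("z",z,"rows x 390..530, cols y 355..495")
    for i in range(0,281,20):print(int(390+i/2),(n[i,::20]*10).astype(int).tolist())
    cv2.imwrite(f"pics/o{z}.png",np.hstack(o))
```

```text
z 0 rows x 390..530, cols y 355..495
390 [5, 0, -1, -2, 2, 7, 7, 0, 6, 6, 4, 3, 3, 6, 3]
400 [-1, 2, 3, 2, 4, 7, 6, 1, 6, 6, 2, 2, 2, 5, 6]
410 [-2, 0, 3, 0, 6, 7, 5, -5, 6, 6, 3, 2, 3, 5, 6]
420 [1, 4, 2, 5, 6, 3, 2, 1, 6, 6, 3, 4, 3, 5, 2]
430 [2, 6, 4, 7, 7, 0, 1, 0, 2, -1, 1, 3, 0, 3, 1]
440 [5, 7, 7, 6, 7, -3, 1, 7, 7, 0, -3, -3, -4, 1, 0]
450 [0, 0, 0, 0, -1, -1, -2, 0, 1, 0, 0, -2, 2, 1, 5]
460 [5, 5, 6, 7, -1, -2, 0, 2, 3, 0, -1, -2, 6, 1, 7]
470 [5, 6, 6, 7, -2, 1, 1, 0, 0, 0, 0, -5, 2, 4, 8]
480 [7, 7, 1, 7, 0, -2, -1, -1, 0, -1, 3, 0, -3, 0, 1]
490 [3, 7, 3, 7, 1, -2, 0, 0, 2, 0, 0, 1, 4, 6, 6]
500 [7, 8, 5, 8, 1, 0, 0, -3, -6, 2, 0, 2, 5, 4, 7]
510 [5, 7, 3, 8, 4, 5, -1, 2, 0, 5, 5, 4, 5, 1, 6]
520 [8, 7, 5, 8, 6, 5, 6, 7, 6, 7, 5, 4, 5, 5, 3]
530 [7, 4, 5, 9, -2, 6, 6, 6, 4, 6, 4, 4, 5, 4, 3]
z 36 rows x 390..530, cols y 355..495
390 [4, 0, -1, 1, 3, 6, -1, -3, -2, 0, -1, -2, -4, 3, -4]
400 [0, 0, -3, 0, 1, 4, 5, -4, -3, 0, -1, 0, -1, -1, 0]
410 [0, 0, -3, -4, 3, 3, 5, -5, -4, -3, 0, 0, 0, -5, 0]
420 [-2, -4, -6, -6, 5, 6, 0, -5, -4, -1, 2, 1, 0, -4, -3]
430 [0, 3, -5, -
[... 1748 characters left out ...]
3, 0, 1, 1, 0, 0]
440 [0, -2, -2, 1, 1, -2, 2, 5, 4, -4, -2, 5, 5, 4, -2]
450 [6, -2, 3, 0, -1, -1, 1, -1, -2, 4, 3, 9, 5, 2, 2]
460 [1, -4, 4, 1, 0, 0, 0, -2, -2, 0, -4, 5, 0, -3, 0]
470 [0, -3, 1, 7, 2, -2, 0, 0, -1, 1, -5, 2, -1, -3, 1]
480 [0, -3, 0, 4, -2, -4, -1, 0, 2, -4, 0, 0, 3, 3, 0]
490 [6, 0, -7, -4, 0, -4, -1, 0, 3, -2, 2, 4, 4, 0, 1]
500 [6, 4, -6, 0, -3, -6, -1, -4, -3, -3, 0, 2, 1, -2, 4]
510 [6, 3, 0, 6, -5, -3, -4, -1, -1, 0, -5, -4, -3, 0, 0]
520 [-1, 1, 0, 4, 2, 0, 0, 2, -1, 1, -3, -2, -2, -2, -1]
530 [-2, -1, -4, 5, 0, -2, 2, -1, 0, -2, -2, -1, -1, -3, 3][ WARN:0@0.171] global loadsave.cpp:1063 imwrite_ Unsupported depth image for selected encoder is fallbacked to CV_8U.
```

```bash
python3 -m handwheel '0 0 -0.145 0 0 1 0;0 0 -0.145 0 0 1 0;0 0 -0.145 0 0 1 0;0 0 -0.145 0 0 1 0;0 0 -0.145 0 0 1 0;0 0 -0.145 0 0 1 0;0 0 -0.145 0 0 1 0;0 0 -0.145 0 0 1 0;0 0 -0.145 0 0 1 0;0 0 -0.145 0 0 1 0';python3 -m handwheel '0 0 -0.12 0 0 0 0;0 0 0 0 0 0 0;0 0 0 0 0 0 0'
python3 - <<'E'
from h import *
c=ctrl.camera("wrist");cv2.imwrite("pics/w14.png",c["img"]);np.savez("pics/w14.npz",**{k:c[k] for k in("K","rvec","tvec")});s=ctrl.get_state();print(s["ee_pos"],yaw(s),np.round(s["joints"],2))
L=[(cv2.imread(f"pics/{n}.png"),np.load(f"pics/{n}.npz")) for n in("w12","w13","w14")]
o=[cv2.cvtColor(ortho(i,w,460,425,53,70,2),cv2.COLOR_BGR2GRAY).astype(np.float32) for i,w in L]
k=(13,13)
def ncc(a,b):
    m=cv2.blur(a,k),cv2.blur(b,k);return (cv2.blur(a*b,k)-m[0]*m[1])/((np.sqrt(np.maximum(cv2.blur(a*a,k)-m[0]**2,0))+1)*(np.sqrt(np.maximum(cv2.blur(b*b,k)-m[1]**2,0))+1))
# disc score: mean squared diff inside disc r=29 minus ring
n=np.mean([np.abs(cv2.blur(o[i]-o[j],(5,5))) for i,j in((0,1),(1,2),(0,2))],0)
yy,xx=np.mgrid[-80:81,-80:81]/2;r=np.hypot(yy,xx);K=((r<30)/(r<30).sum()-((r>34)&(r<39))/((r>34)&(r<39)).sum()).astype(np.float32)
S=cv2.filter2D(n.astype(np.float32),-1,K);_,_,l,_=cv2.minMaxLoc(S);print(S.min(),390+l[1]/2,355+l[0]/2)
print(tool(466-s["ee_pos"][0],422-s["ee_pos"][1],13-s["ee_pos"][2]))
E
```

```text
time_s: 30.95
ee_pos: [490.1, 462.3, 226.0]
tool_rot: [[-0.116, -0.993, 0.001], [-0.993, 0.116, -0.0], [0.0, -0.001, -1.0]]
force: [-0.4, 0.3, 1.0]
opening: 1.002
grip_force: 0.0
time_s: 31.25
ee_pos: [489.7, 463.6, 226.4]
tool_rot: [[-0.004, -1.0, 0.001], [-1.0, 0.004, 0.0], [-0.0, -0.001, -1.0]]
force: [0.3, -0.8, -0.0]
opening: 1.001
grip_force: 0.0
[489.37141529 464.23527468 226.35426551] 3.1393322700499366 [-1.22  0.47  0.54  1.56 -0.26  1.18  2.51]
-23.21521 519.0 416.0
[ 4.24  2.35 21.33]
```

```bash
R='0 0 0.145 0 0 0 0'; python3 -m handwheel '0 0 0.145 0 0 0 0;0 0 0.145 0 0 0 0;0 0 0.145 0 0 0 0;0 0 0.145 0 0 0 0;0 0 0.145 0 0 0 0;0 0 0.145 0 0 0 0;0 0 0.145 0 0 0 0;0 0 0.145 0 0 0 0;0 0 0.145 0 0 0 0;0 0 0.145 0 0 0 0' >/dev/null;python3 -m handwheel '0 0 0.145 0 0 0 0;0 0 0.145 0 0 0 0;0 0 0.145 0 0 0 0;0 0 0.145 0 0 0 0;0 0 0.145 0 0 0 0;0 0 0.145 0 0 0 0;0 0 0.145 0 0 0 0;0 0 0.145 0 0 0 0;0 0 0.145 0 0 0 0;0 0 0.145 0 0 0 0' >/dev/null;python3 -m handwheel '0 0 0.145 0 0 0 0;0 0 0.09 0 0 0 0;0 0 0 0 0 0 0;0 0 0 0 0 0 0'
python3 - <<'E'
from h import *
c=ctrl.camera("wrist");cv2.imwrite("pics/w15.png",c["img"]);np.savez("pics/w15.npz",**{k:c[k] for k in("K","rvec","tvec")});s=ctrl.get_state();print(s["ee_pos"],yaw(s),np.round(s["joints"],2))
L=[(cv2.imread(f"pics/{n}.png"),np.load(f"pics/{n}.npz")) for n in("w12","w13","w14","w15")]
print([px(w,(463,422,53),True).round() for i,w in L])
o=[cv2.cvtColor(ortho(i,w,460,425,53,70,2),cv2.COLOR_BGR2GRAY).astype(np.float32) for i,w in L]
k=(11,11)
def ncc(a,b):
    m=cv2.blur(a,k),cv2.blur(b,k);return (cv2.blur(a*b,k)-m[0]*m[1])/((np.sqrt(np.maximum(cv2.blur(a*a,k)-m[0]**2,0))+1)*(np.sqrt(np.maximum(cv2.blur(b*b,k)-m[1]**2,0))+1))
yy,xx=np.mgrid[-80:81,-80:81]/2;r=np.hypot(yy,xx);K=((r<30)/(r<30).sum()-((r>34)&(r<39))/((r>34)&(r<39)).sum()).astype(np.float32)
for i,j in((0,1),(1,2),(1,3),(0,3)):
    S=cv2.filter2D(ncc(o[i],o[j]).astype(np.float32),-1,K);S=S[80:200,70:200];_,v,_,l=cv2.minMaxLoc(S);print(i,j,v,390+(l[1]+80)/2,355+(l[0]+70)/2)
E
```

```text
time_s: 33.7
ee_pos: [488.2, 465.8, 225.8]
tool_rot: [[-0.01, 1.0, 0.001], [1.0, 0.01, 0.0], [0.0, 0.001, -1.0]]
force: [0.1, 0.2, 0.8]
opening: 1.001
grip_force: 0.0
[488.21400556 465.81757601 225.85514688] 0.01020512141765231 [-1.6   0.75  1.21  1.57 -0.71  1.32 -0.29]
[array([389., 137.]), array([285., 135.]), array([343., 134.]), array([291., 211.])]
0 1 0.44575393199920654 455.0 422.5
1 2 0.6801210045814514 468.0 422.5
1 3 0.6704766154289246 462.0 424.5
0 3 0.4474661350250244 464.0 419.5
```

```bash
python3 -m handwheel '0 0 0.01 -2.2 -1.1 0 0;0 0 0 -2.2 -1.1 2 0;0 0 0 0 0 4 0;0 0 0 0 0 4 0;0 0 0 0 0 4 0;0 0 0 0 0 4 0;0 0 0 0 0 2.5 0;0 0 0 0 0 0.8 0;0 0 0 0 0 0 0;0 0 0 0 0 0 0' 30
python3 -m handwheel '0 0 0 0 0 0 1;0 0 0 0 0 0 1;0 0 0 0 0 0 1;0 0 0 0 0 0 1;0 0 0 0 0 0 1;0 0 0 0 0 0 1'
```

```text
time_s: 34.75
ee_pos: [467.6, 422.3, 14.2]
tool_rot: [[0.001, 1.0, 0.002], [1.0, -0.001, 0.002], [0.002, 0.002, -1.0]]
force: [1.1, 0.6, -1.1]
opening: 1.0
grip_force: 0.0
time_s: 35.35
ee_pos: [467.5, 422.6, 14.8]
tool_rot: [[0.001, 1.0, 0.002], [1.0, -0.001, 0.003], [0.003, 0.002, -1.0]]
force: [-1.6, -0.9, 5.5]
opening: 0.75
grip_force: 33.8
```

```bash
python3 -m handwheel '0 0 0 0 0 -3 1;0 0 0 0 0 -5 1;0 0 0 0 0 -5 1;0 0 0 -4 1.2 -3 1;0 0 0 -4 1.2 0 1;0 0 0 -4 1.2 0 1;0 0 0 -4 1.2 0 1;0 0 0 -4 1.2 0 1;0 0 0 -4 1.2 0 1;0 0 0 -4 1.2 0 1'
python3 - <<'E'
from h import *
w=np.load("pics/w10.npz");im=cv2.imread("pics/w10.png")
f=lambda u,v,z:at(w,249+u/6-.4,77+v/6-.4,z,True).round(1)
print("near inner",f(600,422,74),f(600,422,64),"rule/brown",f(600,345,74))
# column profile at y=-30 in x for far lip: red-ness
g=ortho(im,w,590,-30,74,60,2).astype(int)[:,120]
r=(g[:,2]-g[:,0]);print([(530+i//2,int(r[i])) for i in range(0,241,4)])
E
```

```text
time_s: 36.35
ee_pos: [549.8, 141.1, 172.0]
tool_rot: [[0.001, 1.0, 0.0], [1.0, -0.001, 0.001], [0.001, 0.0, -1.0]]
force: [1.0, -0.1, -0.5]
opening: 0.749
grip_force: 34.1
near inner [543.9  34.1  74. ] [545.5  35.2  64. ] rule/brown [532.4  33.9  74. ]
[(530, -18), (532, -1), (534, 100), (536, 98), (538, 99), (540, 101), (542, 102), (544, 83), (546, 83), (548, 82), (550, 80), (552, 78), (554, 78), (556, 79), (558, 80), (560, 80), (562, 79), (564, 80), (566, 80), (568, 82), (570, 82), (572, 82), (574, 82), (576, 81), (578, 82), (580, 81), (582, 81), (584, 81), (586, 82), (588, 80), (590, 77), (592, 77), (594, 79), (596, 81), (598, 82), (600, 81), (602, 82), (604, 82), (606, 81), (608, 81), (610, 80), (612, 80), (614, 80), (616, 80), (618, 81), (620, 82), (622, 83), (624, 57), (626, 36), (628, 53), (630, 99), (632, 107), (634, 57), (636, -3), (638, -2), (640, -2), (642, -2), (644, -4), (646, -3), (648, -3), (650, -2)]
```

```bash
python3 -m handwheel '0 0 0 -3 1.5 0 1;0 0 0 -2.5 1.5 0 1;0 0 0 0 0.4 0 1;0 0 0 0 0 0 1;0 0 0 0 0 4 1;0 0 0 0 0 2 1;0 0 0 0 0 0 1;0 0 0 0 0 0 1'
```

```text
time_s: 37.15
ee_pos: [583.3, 89.1, 111.7]
tool_rot: [[-0.001, 1.0, -0.001], [1.0, 0.001, 0.0], [0.0, -0.001, -1.0]]
force: [0.0, -0.8, -1.2]
opening: 0.752
grip_force: 34.0
```

```bash
python3 -m handwheel '0 0 0 0 0.25 1.5 1;0 0 0 0 0 1 1;0 0 0 0 0 0.4 1;0 0 0 -1 0 0 1;0 0 0 -1 0 0 1;0 0 0 -0.5 0 0 1;0 0 0 0 0 0 1;0 0 0 0 0 0 1;0 0 0 0 0 0 1'
python3 -c '
from h import *
for i in range(4): s=ctrl.get_state();print(s["ee_pos"].round(1) if hasattr(s["ee_pos"],"round") else s["ee_pos"],s["force"])'
```

```text
time_s: 38.05
ee_pos: [586.3, 63.2, 82.8]
tool_rot: [[0.0, 1.0, 0.0], [1.0, -0.0, 0.001], [0.001, 0.0, -1.0]]
force: [-0.1, 1.4, -1.0]
opening: 0.751
grip_force: 34.1
[586.3  63.2  82.8] [-0.07858147  1.36698083 -0.9891474 ]
[586.3  63.2  82.8] [-0.07858147  1.36698083 -0.9891474 ]
[586.3  63.2  82.8] [-0.07858147  1.36698083 -0.9891474 ]
[586.3  63.2  82.8] [-0.07858147  1.36698083 -0.9891474 ]
```

```bash
python3 -m handwheel '0 0 0 -0.8 0 0 1;0 0 0 -0.5 0 0 1;0 0 0 0 0 0 1;0 0 0 0 0 0 1' | sed -n '2p;4p'; for i in 1; do python3 -m handwheel '0 0 0 -0.2 0 0 1;0 0 0 0 0 0 1;0 0 0 0 0 0 1;0 0 0 0 0 0 1'| sed -n '2p;4p'; python3 -m handwheel '0 0 0 -0.2 0 0 1;0 0 0 0 0 0 1;0 0 0 0 0 0 1;0 0 0 0 0 0 1'| sed -n '2p;4p'; done
```

```text
ee_pos: [586.0, 49.2, 82.7]
force: [-0.3, 0.0, -0.4]
ee_pos: [586.1, 47.8, 82.6]
force: [0.4, 0.4, -1.2]
ee_pos: [586.1, 45.6, 82.6]
force: [0.2, 0.2, -0.8]
```

```bash
python3 -m handwheel '0 0 0 -0.1 0 0 1;0 0 0 0 0 0 1;0 0 0 0 0 0 1;0 0 0 0 0 0 1'| sed -n '2p;4p'; python3 -m handwheel '0 0 0 -0.1 0 0 1;0 0 0 0 0 0 1;0 0 0 0 0 0 1;0 0 0 0 0 0 1'| sed -n '2p;4p';python3 -m handwheel '0 0 0 -0.1 0 0 1;0 0 0 0 0 0 1;0 0 0 0 0 0 1;0 0 0 0 0 0 1'| sed -n '2p;4p'
```

```text
ee_pos: [586.1, 44.7, 82.6]
force: [-0.5, -0.6, -0.5]
ee_pos: [586.1, 43.6, 82.6]
force: [-0.5, 0.3, -0.9]
ee_pos: [586.1, 42.6, 82.6]
force: [0.5, -0.3, -0.7]
```

```bash
python3 -m handwheel '0 0 0 -0.1 0 0 1;0 0 0 0 0 0 1;0 0 0 0 0 0 1;0 0 0 0 0 0 1'| sed -n '2p;4p'; python3 -m handwheel '0 0 0 -0.1 0 0 1;0 0 0 0 0 0 1;0 0 0 0 0 0 1;0 0 0 0 0 0 1'| sed -n '2p;4p';python3 -m handwheel '0 0 0 -0.1 0 0 1;0 0 0 0 0 0 1;0 0 0 0 0 0 1;0 0 0 0 0 0 1'| sed -n '2p;4p'
```

```text
ee_pos: [586.1, 42.4, 82.6]
force: [-0.4, 2.8, 0.1]
ee_pos: [586.1, 42.1, 82.6]
force: [-0.8, 5.2, 1.3]
ee_pos: [586.1, 40.7, 82.6]
force: [-1.1, 4.8, 0.7]
```

```bash
python3 -m handwheel '0 0 0 0.5 0 0 1;0 0 0 2 0 0 1;0 0 0 2 0 0 1;0 0 0 0 0 0 1;0 0 0 0 0 0.35 1;0 0 0 0 0 0 1;0 0 0 0 0 0 0.2;0 0 0 0 0 0 0.2;0 0 0 0 0 0 0.2;0 0 0 0 0 0 0.2'; python3 -m handwheel '0 0 0 0 0 -4 0.5;0 0 0 0 0 -5 0.5;0 0 -0.145 0 0 -4 0.5;0 0 -0.145 0 0 0 0.5;0 0 -0.145 0 0 0 0.5;0 0 -0.145 0 0 0 0.5;0 0 -0.145 0 0 0 0.5;0 0 -0.145 0 0 0 0.5;0 0 -0.145 0 0 0 0.5;0 0 -0.145 0 0 0 0.5'>/dev/null; python3 -m handwheel '0 0 -0.145 0 0 0 0.5;0 0 -0.145 0 0 0 0.5;0 0 -0.12 0 0 0 0.5;0 0 0 0.7 -4 0 0.5;0 0 0 0.7 -4 0 0.5;0 0 0 0 0 0 0.5;0 0 0 0 0 0 0.5'
cat > tip.py <<'E'
from h import *
import sys
n=sys.argv[1];c=ctrl.camera("wrist");s=ctrl.get_state();print(np.round(s["ee_pos"],1),yaw(s))
cv2.imwrite(f"pics/{n}.png",c["img"]);np.savez(f"pics/{n}.npz",**{k:c[k] for k in("K","rvec","tvec")})
o=ortho(c["img"],c,517,4,80,20,4);h=cv2.cvtColor(o,cv2.COLOR_BGR2HSV);m=cv2.inRange(h,(15,150,120),(32,255,255))
y=np.nonzero(m.any(0))[0];print("idx",4-20+y.min()/4,4-20+y.max()/4,4-20+(y.min()+y.max())/8)
o=ortho(c["img"],c,560,4,103,30,4)
# tongue: bluish (B>=R)
for X in(537,540,543,550,570,580):
    r=o[int((X-530)*4)].astype(int);d=np.nonzero(r[60:200,0]-r[60:200,2]>0)[0]+60
    if len(d):print(X,4-30+d.min()/4,4-30+d.max()/4,len(d)/4)
E
python3 tip.py w16
python3 - <<'E'
exec(open("h.py").read())
for n in("w10","w11"):
    im=cv2.imread(f"pics/{n}.png");w=np.load(f"pics/{n}.npz")
    o=ortho(im,w,517,4,80,20,4);h=cv2.cvtColor(o,cv2.COLOR_BGR2HSV);m=cv2.inRange(h,(15,150,120),(32,255,255));y=np.nonzero(m.any(0))[0];print(n,"idx",-16+y.min()/4,-16+y.max()/4,-16+(y.min()+y.max())/8)
    o=ortho(im,w,560,4,103,30,4)
    for X in(537,540,543,550,570,580):
        r=o[int((X-530)*4)].astype(int);d=np.nonzero(r[60:200,0]-r[60:200,2]>0)[0]+60
        if len(d):print(X,-26+d.min()/4,-26+d.max()/4,len(d)/4)
E
```

```text
time_s: 42.65
ee_pos: [586.3, 84.2, 79.3]
tool_rot: [[0.001, 1.0, 0.0], [1.0, -0.001, -0.0], [-0.0, 0.0, -1.0]]
force: [0.2, 0.6, 0.3]
opening: 0.797
grip_force: 0.0
time_s: 44.35
ee_pos: [571.3, 2.4, 209.1]
tool_rot: [[-1.0, 0.007, -0.0], [0.007, 1.0, 0.0], [0.0, 0.0, -1.0]]
force: [0.2, 1.2, -1.6]
opening: 0.751
grip_force: 33.6
[571.7   4.5 209. ] 1.5676074713913324
idx -16.0 19.25 1.625
537 -3.5 7.75 11.5
540 -3.25 7.5 11.0
543 -2.75 7.5 10.5
550 -2.75 7.5 10.5
w10 idx -16.0 24.0 4.0
537 -3.5 7.25 11.0
540 -3.5 7.25 11.0
543 -3.5 7.5 11.25
550 -3.25 7.5 11.0
570 -2.75 7.0 10.0
580 -3.0 7.25 10.5
w11 idx -16.0 24.0 4.0
537 -1.75 9.25 11.25
540 -1.75 9.25 11.25
543 -1.5 9.5 11.25
550 -1.5 9.25 11.0
570 -0.75 9.25 10.25
580 -1.0 9.75 11.0
```

```bash
python3 -m handwheel '0 0 0 -0.7 4 0 1;0 0 0 -0.7 4 0 1;0 0 0 0 2.7 0 1;0 0 0 0 0 3 1;0 0 0 0 0 4 1;0 0 0 0 0 4 1;0 0 0 0 0 1.8 1;0 0 0 0 0 0 1;0 0 0 0 0 0 1'
python3 -c '
from h import *
s=ctrl.get_state();print(s["ee_pos"],s["force"])'
```

```text
time_s: 45.3
ee_pos: [586.6, 113.1, 81.2]
tool_rot: [[-1.0, -0.0, 0.0], [-0.0, 1.0, 0.0], [-0.0, 0.0, -1.0]]
force: [-0.7, -0.4, -0.6]
opening: 0.749
grip_force: 37.5
[586.55516688 113.08070479  81.16693463] [-0.74964687 -0.44520481 -0.55723608]
```

```bash
python3 -m handwheel '0 0 0 0 0 0.2 1;0 0 0 0 0 0 1;0 0 0 0 0 0 0;0 0 0 0 0 0 0;0 0 0 0 0 0 0;0 0 0 0 0 0 0;0 0 0 0 0 -4 0;0 0 0 0 0 -5 0;0 0 0 0 0 -3 0.6;0 0 0 -2 -3 0 0.6';python3 -m handwheel '0 0 0 -3 -4 0 0.6;0 0 0 -3.9 -3.8 0 0.6;0 0 0 0 0 0 0.6;0 0 0 0 0 0 0.6'
python3 - <<'E'
from h import *
s=ctrl.get_state();print(s["ee_pos"],s["opening"]);print(tool(675-s["ee_pos"][0],3.5-s["ee_pos"][1],119-s["ee_pos"][2]))
E
```

```text
time_s: 46.3
ee_pos: [608.5, 89.0, 203.9]
tool_rot: [[-1.0, -0.009, 0.007], [-0.009, 1.0, 0.008], [-0.007, 0.007, -1.0]]
force: [0.5, 0.8, 0.4]
opening: 0.692
grip_force: 0.0
time_s: 46.7
ee_pos: [671.9, 3.8, 198.7]
tool_rot: [[-1.0, 0.006, -0.001], [0.006, 1.0, -0.001], [0.001, -0.001, -1.0]]
force: [-0.3, 0.7, 0.2]
opening: 0.396
grip_force: 0.0
[671.93453029   3.79121211 198.73827195] 0.396335578463885
[-0.31 -0.02  7.97]
```

```bash
python3 -m handwheel '0 0 0 -0.2 0 3 0.6;0 0 0 0 0 3 0.6;0 0 0 0 0 1.9 0.6;0 0 0 0 0 0 0.6;0 0 0 0 0 0 1;0 0 0 0 0 0 1;0 0 0 0 0 0 1;0 0 0 0 0 0 1;0 0 0 0 0 0 1' 40; python3 -m handwheel '0 0 0 0 0.2 0 1;0 0 0 0 0.2 0 1;0 0 0 0 0.1 0 1;0 0 0 0 0 0 1;0 0 0 0 0 0 1;0 0 0 0 0 0 1' | sed -n '2p;4p'
```

```text
time_s: 47.6
ee_pos: [673.5, 5.4, 120.7]
tool_rot: [[-1.0, 0.002, -0.001], [0.002, 1.0, -0.001], [0.001, -0.001, -1.0]]
force: [-2.9, -3.3, -2.3]
opening: 0.181
grip_force: 42.7
ee_pos: [673.4, 9.6, 120.7]
force: [-3.9, -3.9, -0.8]
```

```bash
python3 -m handwheel '0 0 0 0 -0.2 0 1;0 0 0 0 -0.2 0 1;0 0 0 0 0 0 1' | sed -n '2p;4p'; python3 -m handwheel '0 0 0 0 0 0 0.6;0 0 0 0 0 0 0.6;0 0 0 0 0 0 0.6;0 0 0 0 0 0 0.6;0 0 0 0 0 -4 0.6;0 0 0 0 0 -5 0.6;0 0 0 3 0 0 0.6;0 0 0 4 0 0 0.6;0 0 0 3 0 0 0.6;0 0 0 0 0 0 0.6' >/dev/null; python3 tip.py w17
```

```text
ee_pos: [673.4, 9.6, 120.7]
force: [-4.8, 0.6, 3.2]
[572.1   7.8 210. ] 1.5679820152391535
idx -16.0 24.0 4.0
537 2.5 13.75 11.5
540 2.5 13.75 11.5
543 2.75 13.75 11.25
550 3.25 13.5 10.5
570 3.5 13.5 10.25
580 3.25 14.0 11.0
```

```bash
sed -i 's/m=cv2.inRange(h,(15,150,120),(32,255,255))$/m=cv2.inRange(h,(18,170,150),(32,255,255));m[:,:30]=0;m[:,120:]=0;m[:48]=0;m[112:]=0/' tip.py
python3 - <<'E'
from h import *
for n in("w10","w11","w17"):
    im=cv2.imread(f"pics/{n}.png");w=np.load(f"pics/{n}.npz")
    h=cv2.cvtColor(im,cv2.COLOR_BGR2HSV);m=cv2.inRange(h,(15,150,120),(32,255,255));M=np.zeros_like(m);g=px(w,(519,4.2,80),True);cv2.circle(M,tuple(int(q) for q in g),16,255,-1);y,x=np.nonzero(m&M);print(n,x.min(),x.max(),at(w,(x.min()+x.max())/2,y.mean(),80,True),np.median(x),x.mean())
E
python3 -m handwheel '0 0 0 -4 0.2 0 0.6;0 0 0 -4 0 0 0.6;0 0 0 -2 0 0 0.6;0 0 0 0 0 3 0.6;0 0 0 0 0 4 0.6;0 0 0 0 0 1.9 0.6;0 0 0 0 0 0 0.6;0 0 0 0 0 0 0.6;0 0 0 0 0 0 0.6';python3 -m handwheel '0 0 0 0 0 0 1;0 0 0 0 0 0 1;0 0 0 0 0 0 1;0 0 0 0 0 0 1;0 0 0 0 0 0 1'
```

```text
w10 305 323 [516.03822638   3.36272631  80.        ] 315.0 315.136186770428
w11 308 324 [516.2333121    4.25093581  80.        ] 316.0 316.29433962264153
w17 304 323 [515.29204981   5.41297636  80.        ] 313.0 312.7063829787234
time_s: 50.45
ee_pos: [675.8, 9.2, 123.6]
tool_rot: [[-1.0, 0.002, 0.004], [0.002, 1.0, -0.0], [-0.004, -0.0, -1.0]]
force: [-0.1, -0.6, -0.1]
opening: 0.397
grip_force: 0.0
time_s: 50.95
ee_pos: [675.3, 9.5, 123.5]
tool_rot: [[-1.0, 0.001, 0.003], [0.001, 1.0, 0.0], [-0.003, 0.0, -1.0]]
force: [-1.1, 0.1, 5.6]
opening: 0.18
grip_force: 40.6
```

```bash
python3 -m handwheel '0 0 0 0 -0.2 0 1;0 0 0 0 -0.2 0 1;0 0 0 0 -0.2 0 1;0 0 0 0 -0.1 0 1;0 0 0 0 0 0 1;0 0 0 0 0 0 1;0 0 0 0 0 0 1' | sed -n '2p;4p'
```

```text
ee_pos: [675.3, 6.3, 123.4]
force: [-1.8, 4.4, 7.6]
```

```bash
python3 -m handwheel '0 0 0 0 -0.03 0 1;0 0 0 0 0 0 1;0 0 0 0 0.2 0 1;0 0 0 0 0.2 0 1;0 0 0 0 0 0 1;0 0 0 0 0 0 1' | sed -n '2p;4p'; python3 -m handwheel '0 0 0 0 0 0 0.6;0 0 0 0 0 0 0.6;0 0 0 0 0 0 0.6;0 0 0 0 0 0 0.6;0 0 0 0 0 -4 0.6;0 0 0 0 0 -5 0.6;0 0 0 3 -0.1 0 0.6;0 0 0 4 0 0 0.6;0 0 0 3 0 0 0.6;0 0 0 0 0 0 0.6' >/dev/null; python3 tip.py w18
python3 - <<'E'
from h import *
for n in("w18",):
    im=cv2.imread(f"pics/{n}.png");w=np.load(f"pics/{n}.npz")
    h=cv2.cvtColor(im,cv2.COLOR_BGR2HSV);m=cv2.inRange(h,(15,150,120),(32,255,255));M=np.zeros_like(m);g=px(w,(519,4.2,80),True);cv2.circle(M,tuple(int(q) for q in g),16,255,-1);y,x=np.nonzero(m&M);print(n,x.min(),x.max(),at(w,(x.min()+x.max())/2,y.mean(),80,True),at(w,x.mean(),y.mean(),80,True))
E
```

```text
ee_pos: [675.4, 6.3, 123.5]
force: [-1.0, 0.2, 6.7]
[571.6   5.5 210.6] 1.5681926046424661
w18 307 323 [515.27284303   4.29629679  80.        ] [515.27351148   4.45966792  80.        ]Traceback (most recent call last):
  File "tip.py", line 6, in <module>
    y=np.nonzero(m.any(0))[0];print("idx",4-20+y.min()/4,4-20+y.max()/4,4-20+(y.min()+y.max())/8)
                                               ~~~~~^^
    return umr_minimum(a, axis, None, out, keepdims, initial, where)
ValueError: zero-size array to reduction operation minimum which has no identity
```

```bash
sed -i '/"idx"/d' tip.py; python3 tip.py w19; python3 -m handwheel '0 0 0.145 0 0 0 0;0 0 0.145 0 0 0 0;0 0 0.145 0 0 0 0;0 0 0.145 0 0 0 0;0 0 0.145 0 0 0 0;0 0 0.145 0 0 0 0;0 0 0.145 0 0 0 0;0 0 0.145 0 0 0 0;0 0 0.145 0 0 0 0;0 0 0.145 0 0 0 0' >/dev/null;python3 -m handwheel '0 0 0.118 2 0.5 0 0;0 0 0 4 0.5 0 0;0 0 0 4 0.5 0 0;0 0 0 0.8 0 0 0;0 0 0 0 0 0 0;0 0 0 0 0 0 0'
python3 - <<'E'
from h import *
s=ctrl.get_state();print(s["ee_pos"],yaw(s));print(tool(586.5-s["ee_pos"][0],113-s["ee_pos"][1],80-s["ee_pos"][2]))
E
```

```text
[573.5   5.8 211.2] 1.5690083502656043
537 -0.75 10.25 11.25
540 -0.25 10.25 10.75
543 -0.25 10.25 10.75
550 -0.25 10.0 10.5
570 0.5 10.0 9.75
580 0.0 10.5 10.75
time_s: 54.95
ee_pos: [586.9, 112.6, 211.2]
tool_rot: [[-0.0, 1.0, 0.001], [1.0, 0.0, -0.002], [-0.002, 0.001, -1.0]]
force: [-0.3, -1.0, 0.0]
opening: 1.001
grip_force: 0.0
[586.91997407 112.59595765 211.24421734] 0.000494037246260051
[ 0.07 -0.05 13.12]
```

```bash
python3 -m handwheel '0 0 0 0 0 4 0;0 0 0 0 0 4 0;0 0 0 0 0 3 0;0 0 0 0 0 2 0;0 0 0 0 0 0 0;0 0 0 0 0 0 0;0 0 0 0 0 0 1;0 0 0 0 0 0 1;0 0 0 0 0 0 1;0 0 0 0 0 0 1' 30; python3 -m handwheel '0 0 0 0 0 0 1;0 0 0 0 0 -0.3 1;0 0 0 -2 0 0 1;0 0 0 -2 0 0 1;0 0 0 -1.5 0 0 1;0 0 0 0 0 0 1;0 0 0 0 0 0 1;0 0 0 0 0 0 1'
```

```text
time_s: 55.95
ee_pos: [588.0, 113.7, 83.6]
tool_rot: [[-0.001, 1.0, 0.003], [1.0, 0.001, 0.001], [0.001, 0.003, -1.0]]
force: [-1.2, 0.5, 7.2]
opening: 0.749
grip_force: 32.8
time_s: 56.75
ee_pos: [586.5, 60.6, 83.9]
tool_rot: [[-0.003, 1.0, -0.0], [1.0, 0.003, 0.001], [0.001, -0.0, -1.0]]
force: [-0.8, 0.2, -1.1]
opening: 0.748
grip_force: 33.3
```

```bash
python3 -m handwheel '0 0 0 -0.8 0 0 1;0 0 0 -0.5 0 0 1;0 0 0 0 0 0 1;0 0 0 0 0 0 1' | sed -n '2p;4p'; python3 -m handwheel '0 0 0 -0.1 0 0 1;0 0 0 0 0 0 1;0 0 0 0 0 0 1'| sed -n '2p;4p'; python3 -m handwheel '0 0 0 -0.1 0 0 1;0 0 0 0 0 0 1;0 0 0 0 0 0 1'| sed -n '2p;4p'
```

```text
ee_pos: [586.3, 45.5, 84.1]
force: [0.0, -0.2, -1.9]
ee_pos: [586.3, 44.9, 84.1]
force: [-0.4, -0.3, -0.8]
ee_pos: [586.4, 44.7, 84.1]
force: [0.2, 2.5, -0.1]
```

```bash
python3 -m handwheel '0 0 0 0.1 0 0.2 1;0 0 0 0 0 0.2 1;0 0 0 0 0 0 1;0 0 0 0 0 0 1' | sed -n '2p;4p'; python3 -m handwheel '0 0 0 0 0 0 0;0 0 0 0 0 0 0;0 0 0 0 0 0 0;0 0 0 0 0 0 0;0 0 0 0 0 -2 0;0 0 0 0 0 -5 0;0 0 0 0 0 -5 0;0 0 0 0 0 0 0;0 0 0 0 0 0 0'
cat > gap.py <<'E'
from h import *
import sys
n=sys.argv[1];c=ctrl.camera("wrist");s=ctrl.get_state();print(np.round(s["ee_pos"],1),yaw(s))
cv2.imwrite(f"pics/{n}.png",c["img"]);np.savez(f"pics/{n}.npz",**{k:c[k] for k in("K","rvec","tvec")})
o=ortho(c["img"],c,586,60,103,70,2)
for X in(575,586,597):print(X,[tuple(int(q) for q in o[int((X-516)*2),i]) for i in range(0,120,6)])
E
python3 gap.py w20
```

```text
ee_pos: [586.5, 44.8, 83.5]
force: [-8.7, 2.9, 18.9]
time_s: 59.05
ee_pos: [587.4, 44.8, 201.4]
tool_rot: [[-0.001, 1.0, 0.003], [1.0, 0.001, 0.001], [0.001, 0.003, -1.0]]
force: [-0.5, -0.2, -0.6]
opening: 1.003
grip_force: 0.0
[586.1  45.2 199.7] 0.0011577638111261682
575 [(129, 183, 206), (128, 182, 205), (128, 182, 205), (128, 179, 201), (161, 157, 147), (157, 158, 151), (133, 180, 196), (132, 179, 196), (122, 166, 184), (124, 168, 184), (122, 166, 184), (120, 163, 181), (121, 165, 183), (89, 116, 126), (126, 171, 190), (125, 170, 186), (120, 164, 182), (120, 165, 185), (118, 161, 180), (120, 164, 181)]
586 [(123, 175, 197), (122, 175, 197), (122, 174, 196), (123, 172, 193), (161, 157, 147), (148, 155, 153), (122, 167, 185), (124, 168, 185), (126, 171, 188), (127, 172, 189), (124, 168, 186), (123, 168, 186), (121, 164, 183), (123, 167, 188), (121, 165, 185), (114, 154, 174), (67, 86, 95), (120, 165, 184), (124, 167, 187), (123, 165, 186)]
597 [(121, 173, 195), (121, 172, 195), (122, 173, 196), (123, 172, 193), (160, 156, 145), (141, 151, 152), (127, 172, 189), (128, 173, 191), (126, 172, 190), (123, 166, 185), (122, 166, 184), (121, 164, 183), (120, 162, 183), (122, 165, 186), (122, 165, 185), (124, 167, 186), (122, 165, 185), (117, 160, 180), (87, 115, 128), (122, 165, 182)]
```

```bash
python3 -m handwheel '0 0 0 0 -4.6 -1 0;0 0 0 0 -4.6 -1 0;0 0 0 0 -4.6 -1 0;0 0 0 0 -4.6 0 0;0 0 0 -4.3 0 0 0;0 0 0 -4.3 0 0 0;0 0 0 -4.3 0 0 0;0 0 0 -4.3 0 0 0;0 0 0 -4.3 0 0 0;0 0 0 0 0 0 0'
python3 - <<'E'
from h import *
c=ctrl.camera("wrist");cv2.imwrite("pics/w21.png",c["img"]);np.savez("pics/w21.npz",**{k:c[k] for k in("K","rvec","tvec")});s=ctrl.get_state();print(s["ee_pos"],yaw(s),np.round(s["joints"],2))
w=np.load("pics/w6.npz");im=cv2.imread("pics/w6.png")
for R in(20,26,32):print(find(c["img"],c,ortho(im,w,400.8,-169.3,53,R),401,-169,53,90))
E
```

```text
time_s: 60.1
ee_pos: [435.9, -178.5, 218.2]
tool_rot: [[0.027, 0.997, -0.07], [1.0, -0.027, -0.002], [-0.004, -0.07, -0.998]]
force: [-0.2, -0.2, 0.0]
opening: 1.0
grip_force: 0.0
[ 436.92010933 -174.1059282   217.86740156] -0.022071445213162143 [-0.88  0.22  1.31  2.03 -0.21  1.13  0.5 ]
(394.0, -223.0, 0.381)
(394.0, -231.0, 0.42)
(347.5, -227.0, 0.352)
```

```bash
python3 -m handwheel '-0.07 0 -0.025 0 0 0 0;0 0 0 0 0 0 0;0 0 0 0 0 0 0'
python3 - <<'E'
from h import *
c=ctrl.camera("wrist");cv2.imwrite("pics/w21.png",c["img"]);np.savez("pics/w21.npz",**{k:c[k] for k in("K","rvec","tvec")});s=ctrl.get_state();print(s["ee_pos"],yaw(s),np.round(s["joints"],2),px(c,(401,-169,53),True))
w=np.load("pics/w6.npz");im=cv2.imread("pics/w6.png")
for R in(20,26,32):print(find(c["img"],c,ortho(im,w,400.8,-169.3,53,R),401,-169,53,90))
t=ctrl.camera("top");cv2.imwrite("pics/t21.png",t["img"]);print(px(t,(401,-169,53)))
E
```

```text
time_s: 60.45
ee_pos: [439.7, -166.3, 218.2]
tool_rot: [[-0.018, 1.0, 0.001], [1.0, 0.018, 0.005], [0.005, 0.001, -1.0]]
force: [-0.0, 0.5, 0.8]
opening: 1.0
grip_force: 0.0
[ 440.26198704 -166.72097435  218.6003598 ] 0.01831873797095094 [-1.02  0.11  1.39  2.07 -0.12  1.06  0.45] [276.83810362 177.05034253]
(392.5, -221.5, 0.384)
(392.5, -229.5, 0.416)
(346.0, -227.0, 0.524)
[426.66728008 254.66078243]
```

```bash
python3 -m handwheel '0 0 -0.018 4 0 0 0;0 0 0 4 0 0 0;0 0 0 0 0 0 0;0 0 0 0 0 0 0' | sed -n 2p
cat > st.py <<'E'
from h import *
import sys
# stereo plane consistency: st.py imgA imgB cx cy z R
a,b=sys.argv[1:3];cx,cy,z,R=map(float,sys.argv[3:7]);R=int(R)
L=[(cv2.imread(f"pics/{n}.png"),np.load(f"pics/{n}.npz")) for n in(a,b)]
k=(13,13)
o=[cv2.cvtColor(ortho(i,w,cx,cy,z,R,2),cv2.COLOR_BGR2GRAY).astype(np.float32) for i,w in L]
m=[cv2.blur(x,k) for x in o];sd=[np.sqrt(np.maximum(cv2.blur(x*x,k)-y*y,0))+1.5 for x,y in zip(o,m)]
n=((cv2.blur(o[0]*o[1],k)-m[0]*m[1])/(sd[0]*sd[1])).astype(np.float32)
yy,xx=np.mgrid[-80:81,-80:81]/2;r=np.hypot(yy,xx)
K=((r<29)/(r<29).sum()-.5*((r>35)&(r<39))/((r>35)&(r<39)).sum()).astype(np.float32)
S=cv2.filter2D(n,-1,K,borderType=cv2.BORDER_REFLECT)
for _ in range(4):
    _,v,_,l=cv2.minMaxLoc(S);print("z",z,round(v,2),cx-R+l[1]/2,cy-R+l[0]/2);cv2.circle(S,l,60,-1,-1)
E
python3 - <<'E'
from h import *
c=ctrl.camera("wrist");cv2.imwrite("pics/w22.png",c["img"]);np.savez("pics/w22.npz",**{k:c[k] for k in("K","rvec","tvec")});print(ctrl.get_state()["ee_pos"])
w=np.load("pics/w6.npz");im=cv2.imread("pics/w6.png");T=ortho(im,w,400.8,-169.3,53,40)
best=[]
for a in range(0,360,5):
    M=cv2.getRotationMatrix2D((80,80),a,1);t=cv2.warpAffine(T,M,(161,161))[36:125,36:125];best.append((find(c["img"],c,t,401,-169,53,110),a))
best.sort(key=lambda q:-q[0][2]);print(best[:5])
E
for z in 0 36 53; do python3 st.py w21 w22 401 -169 $z 90; done
```

```text
ee_pos: [436.0, -104.2, 223.6]
[ 435.69025813 -106.16046716  223.55884765]
[((421.5, -126.0, 0.83), 0), ((422.0, -126.0, 0.757), 355), ((422.0, -126.0, 0.637), 5), ((428.0, -119.0, 0.634), 260), ((430.5, -197.0, 0.629), 320)]
z 0.0 0.39 491.0 -129.0
z 0.0 0.38 395.0 -79.0
z 0.0 0.37 311.0 -79.0
z 0.0 0.36 364.5 -237.5
z 36.0 0.27 491.0 -79.0
z 36.0 0.21 382.5 -98.5
z 36.0 0.19 323.5 -171.0
z 36.0 0.18 406.0 -168.0
z 53.0 0.49 426.5 -131.0
z 53.0 0.22 491.0 -254.0
z 53.0 0.2 311.0 -176.5
z 53.0 0.18 380.5 -79.0
```

```bash
python3 -m handwheel '0 0 0 -2 -1.4 0 0;0 0 0 0 0 3 0;0 0 0 0 0 4 0;0 0 0 0 0 0 0;0 0 0 0 0 0 0'
python3 - <<'E'
from h import *
c=ctrl.camera("wrist");cv2.imwrite("pics/w23.png",c["img"]);np.savez("pics/w23.npz",**{k:c[k] for k in("K","rvec","tvec")});s=ctrl.get_state();print(s["ee_pos"],yaw(s),np.round(s["joints"],2))
w=np.load("pics/w6.npz");im=cv2.imread("pics/w6.png")
for R in (20,26):
    p=find(c["img"],c,ortho(im,w,400.8,-169.3,53,R),421,-126,53,60);print(p,tool(p[0]-s["ee_pos"][0],p[1]-s["ee_pos"][1],14-s["ee_pos"][2]))
E
```

```text
time_s: 61.5
ee_pos: [420.5, -126.9, 165.4]
tool_rot: [[-0.024, 1.0, -0.006], [1.0, 0.024, -0.001], [-0.0, -0.006, -1.0]]
force: [-0.1, -0.7, -0.1]
opening: 1.002
grip_force: 0.0
[ 421.78256712 -126.13110938  166.50109557] 0.024791867140075353 [-1.01  0.11  1.29  2.18 -0.13  0.94  0.38]
(421.5, -126.0, 0.876) [-0.05 -0.   15.25]
(421.5, -126.5, 0.563) [-0.1  -0.   15.25]
```

```bash
python3 -m handwheel '0 0 0.025 0 0 3 0;0 0 0 0 0 4 0;0 0 0 0 0 4 0;0 0 0 0 0 2.5 0;0 0 0 0 0 1.6 0;0 0 0 0 0 0 0;0 0 0 0 0 0 0' 30; python3 -m handwheel '0 0 0 0 0 0 1;0 0 0 0 0 0 1;0 0 0 0 0 0 1;0 0 0 0 0 0 1;0 0 0 0 0 0 1;0 0 0 0 0 0 1'
```

```text
time_s: 62.25
ee_pos: [424.3, -122.5, 17.5]
tool_rot: [[-0.003, 1.0, 0.005], [1.0, 0.003, 0.009], [0.009, 0.005, -1.0]]
force: [0.4, -0.5, 0.1]
opening: 1.0
grip_force: 0.0
time_s: 62.85
ee_pos: [424.0, -122.8, 17.3]
tool_rot: [[-0.003, 1.0, 0.003], [1.0, 0.003, 0.009], [0.009, 0.003, -1.0]]
force: [-2.5, 2.3, 14.6]
opening: 0.787
grip_force: 29.8
```

```bash
python3 -m handwheel '0 0 0 0 0 -3 1;0 0 0 0 0 -5 1;0 0 0 0 0 -5 1;0 0 0 0 0 -5 1;0 0 0 4.2 2 0 1;0 0 0 4.2 2 0 1;0 0 0 4.2 2 0 1;0 0 0 4.2 2 0 1;0 0 0 4.2 2 0 1;0 0 0 4.2 2 0 1' >/dev/null;python3 -m handwheel '0 0 0 2 2 0 1;0 0 0 0 2.2 0 1;0 0 0 0 0 0 1;0 0 0 0 0 0 1;0 0 0 0 0 0 1'
python3 - <<'E'
from h import *
s=ctrl.get_state();print(s["ee_pos"],yaw(s),s["opening"]);print(tool(586.3-s["ee_pos"][0],150-s["ee_pos"][1],85-s["ee_pos"][2]))
# where is C now? match cross patch C from w20 in w20 for centre
E
```

```text
time_s: 64.35
ee_pos: [580.2, 151.4, 183.3]
tool_rot: [[-0.005, 1.0, -0.007], [1.0, 0.005, 0.012], [0.012, -0.006, -1.0]]
force: [0.6, -1.0, -1.4]
opening: 0.779
grip_force: 34.5
[580.1503946 151.4155973 183.2572686] 0.0051637132224859866 0.7794434948214841
[-0.27  0.68  9.82]
```

```bash
python3 -m handwheel '-0.006 -0.012 0.005 -0.2 0.6 2 1;0 0 0 0 0 3 1;0 0 0 0 0 3 1;0 0 0 0 0 1 1;0 0 0 0 0 0.5 1;0 0 0 0 0 0 1;0 0 0 0 0 0 1;0 0 0 0 0 0 1'
```

```text
time_s: 65.15
ee_pos: [588.3, 150.8, 89.4]
tool_rot: [[-0.002, 1.0, 0.003], [1.0, 0.002, 0.001], [0.001, 0.003, -1.0]]
force: [0.2, -0.2, -0.1]
opening: 0.772
grip_force: 34.5
```

```bash
python3 -m handwheel '0 0 0 0 -0.15 0.3 1;0 0 0 0 0 0.2 1;0 0 0 -1 0 0 1;0 0 0 -1 0 0 1;0 0 0 -1 0 0 1;0 0 0 0 0 0 1;0 0 0 0 0 0 1;0 0 0 0 0 0 1' | sed -n '2p;4p'; python3 -m handwheel '0 0 0 -0.15 0 0 1;0 0 0 0 0 0 1;0 0 0 0 0 0 1' | sed -n '2p;4p';python3 -m handwheel '0 0 0 -0.15 0 0 1;0 0 0 0 0 0 1;0 0 0 0 0 0 1' | sed -n '2p;4p'
```

```text
ee_pos: [585.7, 121.1, 82.9]
force: [-0.2, 0.4, -1.1]
ee_pos: [585.6, 119.5, 82.8]
force: [0.2, -0.4, -0.3]
ee_pos: [585.6, 117.6, 82.9]
force: [-0.0, -0.9, -0.8]
```

```bash
ok(){ python3 -c '
from h import *
s=ctrl.get_state();print(np.round(s["ee_pos"],1),np.round(s["force"],1));raise SystemExit(s["force"][1]>1.4)'; }
python3 -m handwheel '0 0 0 -0.1 0 0 1;0 0 0 0 0 0 1;0 0 0 0 0 0 1' >/dev/null; ok && python3 -m handwheel '0 0 0 -0.1 0 0 1;0 0 0 0 0 0 1;0 0 0 0 0 0 1' >/dev/null && ok && python3 -m handwheel '0 0 0 -0.1 0 0 1;0 0 0 0 0 0 1;0 0 0 0 0 0 1' >/dev/null && ok && python3 -m handwheel '0 0 0 -0.1 0 0 1;0 0 0 0 0 0 1;0 0 0 0 0 0 1' >/dev/null && ok && python3 -m handwheel '0 0 0 -0.1 0 0 1;0 0 0 0 0 0 1;0 0 0 0 0 0 1' >/dev/null && ok && python3 -m handwheel '0 0 0 -0.1 0 0 1;0 0 0 0 0 0 1;0 0 0 0 0 0 1' >/dev/null && ok && python3 -m handwheel '0 0 0 -0.1 0 0 1;0 0 0 0 0 0 1;0 0 0 0 0 0 1' >/dev/null && ok
```

```text
[585.7 116.6  82.9] [-0.1  0.2 -1.3]False
```

```bash
ok(){ python3 -c '
from h import *
s=ctrl.get_state();print(np.round(s["ee_pos"],1),np.round(s["force"],1));raise SystemExit(int(s["force"][1]>1.4))'; }
python3 -m handwheel '0 0 0 -0.1 0 0 1;0 0 0 0 0 0 1;0 0 0 0 0 0 1' >/dev/null; ok && python3 -m handwheel '0 0 0 -0.1 0 0 1;0 0 0 0 0 0 1;0 0 0 0 0 0 1' >/dev/null && ok && python3 -m handwheel '0 0 0 -0.1 0 0 1;0 0 0 0 0 0 1;0 0 0 0 0 0 1' >/dev/null && ok && python3 -m handwheel '0 0 0 -0.1 0 0 1;0 0 0 0 0 0 1;0 0 0 0 0 0 1' >/dev/null && ok && python3 -m handwheel '0 0 0 -0.1 0 0 1;0 0 0 0 0 0 1;0 0 0 0 0 0 1' >/dev/null && ok && python3 -m handwheel '0 0 0 -0.1 0 0 1;0 0 0 0 0 0 1;0 0 0 0 0 0 1' >/dev/null && ok && python3 -m handwheel '0 0 0 -0.1 0 0 1;0 0 0 0 0 0 1;0 0 0 0 0 0 1' >/dev/null && ok
```

```text
[585.7 115.6  82.9] [-0.8 -0.1 -1.5]
[585.7 114.6  82.9] [-0.2  0.5 -0.9]
[585.6 113.6  82.9] [-0.1 -0.3 -1. ]
[585.7 112.6  82.9] [ 0.2 -0.7 -1.2]
[585.6 111.7  82.8] [ 0.2  1.3 -1.2]
[585.7 111.4  82.9] [-0.7  1.2 -0.6]
[585.7 111.2  83. ] [-0.1  4.7  0.2]
```

```bash
python3 -m handwheel '0 0 0 0.1 0 0.15 1;0 0 0 0 0 0 1;0 0 0 0 0 0 1' | sed -n '2p;4p'; python3 -m handwheel '0 0 0 0 0 0 0;0 0 0 0 0 0 0;0 0 0 0 0 0 0;0 0 0 0 0 0 0;0 0 0 0 0 -2 0;0 0 0 0 0 -5 0;0 0 0 0 0 -5 0;0 0 0 0 0 -5 0;0 0 0 0 0 0 0;0 0 0 0 0 0 0'|sed -n 2p
python3 - <<'E'
from h import *
c=ctrl.camera("wrist");cv2.imwrite("pics/w24.png",c["img"]);np.savez("pics/w24.npz",**{k:c[k] for k in("K","rvec","tvec")})
w=np.load("pics/w6.npz");im=cv2.imread("pics/w6.png");print("D",find(c["img"],c,ortho(im,w,400.8,-169.3,53,24),586,110,117,60))
o=cv2.cvtColor(ortho(c["img"],c,586,80,117,90,2),cv2.COLOR_BGR2GRAY)
for X in range(566,611,5):print(X,[int(v) for v in o[(X-496)*2,150:186:1]])
for X in(560,586):
    o2=ortho(c["img"],c,586,10,103,40,2)[(X-546)*2].astype(int);d=np.nonzero(o2[:,0]-o2[:,2]>0)[0];print("tongue",-30+d.min()/2,-30+d.max()/2)
E
```

```text
ee_pos: [585.8, 111.2, 81.7]
force: [-2.6, 4.0, 3.7]
ee_pos: [586.7, 110.3, 252.9]
D (582.0, 108.5, 0.8)
566 [128, 119, 108, 95, 80, 68, 56, 53, 52, 52, 51, 51, 52, 52, 52, 52, 53, 53, 53, 53, 52, 51, 52, 52, 52, 52, 52, 53, 53, 53, 53, 52, 52, 53, 57, 63]
571 [174, 173, 171, 167, 162, 145, 128, 124, 121, 108, 93, 77, 62, 54, 52, 51, 51, 51, 50, 49, 49, 49, 49, 49, 49, 49, 50, 50, 50, 49, 49, 50, 50, 50, 51, 53]
576 [171, 170, 170, 169, 169, 168, 169, 169, 168, 164, 158, 150, 140, 128, 117, 106, 96, 84, 69, 57, 53, 50, 49, 48, 48, 48, 48, 49, 49, 49, 58, 71, 90, 113, 131, 149]
581 [167, 167, 167, 167, 167, 166, 166, 167, 168, 168, 169, 169, 169, 168, 167, 166, 165, 161, 148, 136, 130, 124, 112, 99, 87, 76, 85, 96, 115, 138, 150, 159, 164, 166, 167, 167]
586 [168, 168, 168, 167, 165, 165, 165, 165, 165, 165, 164, 163, 162, 161, 162, 162, 162, 161, 161, 159, 147, 137, 127, 117, 107, 98, 92, 87, 106, 131, 143, 151, 156, 159, 161, 163]
591 [165, 166, 166, 166, 165, 164, 163, 164, 165, 166, 167, 167, 168, 168, 168, 166, 164, 160, 148, 137, 131, 124, 111, 96, 75, 56, 52, 49, 51, 53, 78, 113, 135, 153, 163, 170]
596 [163, 163, 162, 161, 161, 161, 162, 163, 164, 164, 165, 165, 165, 164, 162, 156, 148, 140, 132, 122, 105, 89, 74, 58, 52, 47, 46, 47, 47, 48, 49, 51, 70, 99, 121, 141]
601 [167, 166, 166, 165, 164, 163, 162, 160, 157, 154, 150, 145, 140, 133, 126, 112, 91, 75, 74, 70, 62, 53, 48, 43, 44, 44, 44, 44, 46, 47, 48, 47, 48, 49, 59, 78]
606 [120, 109, 97, 84, 70, 61, 52, 49, 47, 45, 45, 44, 44, 45, 46, 47, 47, 47, 48, 49, 48, 47, 46, 45, 45, 45, 46, 47, 51, 55, 61, 68, 73, 77, 80, 83]
tongue 1.0 17.5
tongue 1.5 2.5
```

```bash
python3 -m handwheel '0 0 -0.145 0 0 0 0;0 0 -0.145 0 0 0 0;0 0 -0.145 0 0 0 0;0 0 -0.145 0 0 0 0;0 0 -0.145 0 0 0 0;0 0 -0.145 0 0 0 0;0 0 -0.145 0 0 0 0;0 0 -0.145 0 0 0 0;0 0 -0.145 0 0 0 0;0 0 -0.145 0 0 0 0'>/dev/null; python3 -m handwheel '0 0 -0.12 0.7 0 0 0;0 0 0 0.7 -4.5 0 0;0 0 0 0 -4.5 2 0;0 0 0 0 -1.5 2.2 0;0 0 0 0 0 0 0;0 0 0 0 0 0 0'|sed -n 2p; python3 tip.py w25
python3 - <<'E'
from h import *
im=cv2.imread("pics/w25.png");w=np.load("pics/w25.npz")
h=cv2.cvtColor(im,cv2.COLOR_BGR2HSV);m=cv2.inRange(h,(15,150,120),(32,255,255));M=np.zeros_like(m);g=px(w,(519,4.2,80),True);cv2.circle(M,tuple(int(q) for q in g),16,255,-1);y,x=np.nonzero(m&M);print(x.min(),x.max(),at(w,(x.min()+x.max())/2,y.mean(),80,True))
o=cv2.cvtColor(ortho(im,w,586,10,103,40,2),cv2.COLOR_BGR2GRAY)
for X in(570,580,586,592):print([int(v) for v in o[(X-546)*2,50:110:3]])
E
```

```text
ee_pos: [570.3, 7.0, 207.3]
[571.3   8.2 208.4] 1.5735126950590228
537 -0.75 10.25 11.25
540 -0.5 10.0 10.75
543 0.0 10.0 10.25
550 -0.25 10.0 10.5
570 0.0 10.5 10.75
580 0.0 10.75 11.0
305 322 [515.50039119   4.52967995  80.        ]
[193, 192, 180, 152, 184, 187, 183, 174, 164, 129, 70, 49, 55, 54, 52, 70, 128, 142, 113, 81]
[179, 179, 179, 160, 190, 189, 189, 178, 170, 163, 129, 89, 151, 186, 186, 184, 181, 173, 175, 178]
[202, 202, 202, 164, 185, 188, 188, 177, 169, 162, 130, 102, 164, 181, 177, 178, 179, 183, 185, 182]
[192, 191, 192, 159, 184, 186, 185, 178, 169, 164, 132, 102, 164, 179, 177, 178, 180, 182, 185, 183]
```

```bash
python3 -m handwheel '0 0 0 2 0 -4 0;0 0 0 2 0 -4 0;0 0 0 2 0 -4 0;0 0 0 0 0 0 0;0 0 0 0 0 0 0' | sed -n '1,2p'; python3 -c '
from rig import ctrl
print(ctrl.sign_off())'
```

```text
time_s: 72.45
ee_pos: [512.8, 8.7, 331.6]
the job is handed in; nothing more can be done
None
```

I handed the job in at 72 s: the three thin blanks I found are in the scrap box, the stop tongue is within about 0.5 mm of the index, and the two tall blanks I found are closed up against the tongue, after one nudge of the stop while placing the first tall blank that I then corrected.

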